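# Clear the fallen oil bottle off the kitchen scale and weigh out potatoes

### The arm

A 7-joint arm with a two-finger parallel gripper is mounted at the origin on the work surface. World frame = base frame: x ahead of the robot, y to its left, z up, the work surface at z = 0. Lengths are in m, angles in degrees, forces in N, time in s.
With the tool pointing down it reaches from about 0.425 to 0.825 m from the base axis. Payload 3.6 kg.
Tool frame: the origin (TCP) lies midway between the tips of the shut fingers; the grasp point (between the pads) lies manip.hold_point_z behind it (manip.hold_point_z is the distance from the TCP to the grasp point, in m); z points along the fingers, y is the line along which they close (so a half turn about z gives the same grasp; the last joint's range is limited). The gripper opens to 85 mm and grips with 20 to 120 N. Pads are 22 mm wide; open, the fingers measure 114 mm over their backs; the gripper's body (76 mm by 85 mm) begins 54 mm behind the grasp point. The pads swing forward as they close: fully open they stand 13 mm farther back than shut.
Start: joints at [-65.861, 35.231, -0.722, 81.555, 0.464, 63.22, -2.315], TCP at [0.281, 0.586, 0.231] pointing down, gripper open.
Joint ranges: [-178.69, 178.69], [-17.37, 117.87], [-77.05, 75.6], [15.02, 138.74], [-78.02, 258.01], [0.78, 113.62], [-162.83, 162.83]. Speed limits (degrees/s): [159.86, 159.86, 180, 180, 180, 180, 180].

### API

Orientations are given as a 3x3 rotation matrix whose columns are the frame's x, y, z axes.
In Python, from bench import manip gives the robot as it stands.
- The arm moves only by the shell command python3 -m handwheel 'ROWS' [FORCE]. ROWS is JSON, one flat list of numbers, 7 for each row, row after row: the closure, from 0 (fully open) to 1 (shut), then the shift along the world's x, y, z in m, then the turn, a rotation vector about the world's x, y, z in degrees. In form: [gripper, tx, ty, tz, rx, ry, rz, gripper, tx, ty, tz, rx, ry, rz, ...]. A call has 1 to 12 rows; each row is the pose to reach, as a shift and turn from the pose commanded when the call began; what a row does not reach only later rows make up. A row lasts 1/12 s, in which the tool goes at most 41.7 mm and 7.16 degrees, less where a joint would pass 70% of its speed; a pose out of reach is approached as far as the arm can. A call with a gripper value outside its range is refused whole. The fingers move at their own pace and stop on an object; FORCE is the grip in N (left out, the last holds). Time passes only in rows, so rows that repeat a pose let the fingers close. It gives the time, the measured TCP pose, the force, the opening and the grip force at its end, in the units of the state.
- manip.get_state(): the state, without advancing time (a new reading comes with each control period).
- manip.grab_frame(name): name is "scene" or "top" or "wrist"; returns (picture, depth): 420x560x3 uint8, blue, green, red; 420x560 float32, m along the optical axis (not along the pixel's ray), 0 where there is no reading.
- manip.camera_params(name): a dict with "intrinsics" (3x3 intrinsics, pixels), "dist" ([k1, k2, p1, p2, k3] as OpenCV has them; the pictures are not rectified), "rvec" (rotation vector, rad) and "tvec" (3), from world to camera coordinates, as OpenCV has them. Camera axes: x right, y down, z forward; pixel columns grow to the right and rows downward; lengths in m; the calibration is good to about 2 mm. A picture is of the moment at which its call begins: read the wrist's pose just before it. camera_params takes no time and is no camera call; for the wrist camera it gives the pose at the moment of the call.
- manip.finish_job(): hands the job in; it is judged then, once.
The state is a dict: "t": time; "q": joint angles; "qvel": joint speeds; "effort": joint torques, N m; "tool_pos": TCP position; "tcp_rot": TCP orientation; "contact_force": force on the tool from outside, world axes, zero at the start; "moment": the same for the moment, N m; "gripper_width": opening from 0.0 (shut) to 1.0 (fully open); "finger_force": force on a finger pad.
Only numpy, scipy, OpenCV 4.12 (cv2) and the standard library are available. Lean on these libraries where they do the work, as an engineer would, in place of code of your own. Each camera call takes 0.05 s, during which the arm holds its last target. There are 200 camera calls.

### The job

The oil bottle has fallen over into the pan of the kitchen scale: stand it upright again in its place on the condiment tray, the free end beside the salt pot, so that the scale is empty. Then weigh out potatoes for the gratin: take them from the chopping board one at a time, lay each in the pan, and stop as soon as the scale's pointer has reached the marker set on its dial. Leave the potatoes you do not need on the board, and do not upset the salt pot or the pepper mill.

Things in the scene. Friction and masses are not known exactly. Their poses are not given: they have to be found in the camera images.
- scale: the spring kitchen scale, white housing with a sheet-steel pan on top and a sloping round dial on its +x side; fixed. Origin under the middle of the pan, on the worktop; z up, x towards the dial. Housing 200 x 220 mm, 61 mm high, under the pan; the dial's housing is 156 mm wide, reaches from x 110 to 255 mm and is 107 mm high at most, next to the pan
- pan_floor (a point): middle of the pan's floor, on its upper side, 79 mm above the worktop when empty; axes as the scale's. The pan is an open rectangle, inside 210 mm (x) by 280 mm (y), with upright walls 4 mm thick that rise 26 mm above the floor. It sinks 12 mm per kg of load on a spring and stops 14.5 mm down (press it no harder than that)
- pointer (a joint): angle of the dial's long black pointer (rad): 0 with the pan empty, at the top of the dial; grows clockwise as seen by one looking at the dial, 0.524 rad per 100 g in the pan (5.236 per kg); settles within about a second
- marker (a joint): angle of the target marker (rad), a dark steel wedge on the dial's rim, set before the start and stiff; same zero and direction as the pointer. Leave it as it is set (2.85 to 3.68 rad)
- pointer_tip (a point): tip of the pointer, 50 mm from the dial's axis
- marker_tip (a point): inner point of the marker, 50 mm from the dial's axis: the pointer's tip meets it when the target weight is reached. Its frame turns with the marker: y points the way the pointer turns as weight is added
- bottle: closed oil bottle of dark green glass with a square body, 165 mm tall, about 0.4 kg: body 54 x 54 mm with flat sides, 105 mm high, then shoulder and a round neck and stopper 27 mm thick. Origin on its axis, 80 mm above its underside; z runs from the underside to the stopper. At the start it lies on one of its flat sides in the pan. Its centre of mass is about 25 mm below the origin
- tray: wooden condiment tray, a slab 290 x 135 mm, 16 mm thick, fixed; origin under its middle, x along it
- tray_place (a point): the bottle's place on the tray: on the tray's upper side, in the middle of its free end, 70 mm from the tray's middle; axes as the tray's
- board: dark wooden chopping board 330 x 275 mm, 18 mm thick, fixed; origin under its middle
- potato0: a potato, about 86 mm long (its x), 53 mm wide (y) and 47 mm high (z), slightly flattened below and above so that it does not roll (each a little different); 120 to 150 g. Origin in the middle of its underside. At the start it lies on the board. Six or seven potatoes are there; an absent one reads None from the start
- potato1: a potato, about 86 mm long (its x), 53 mm wide (y) and 47 mm high (z), slightly flattened below and above so that it does not roll (each a little different); 120 to 150 g. Origin in the middle of its underside. At the start it lies on the board. Six or seven potatoes are there; an absent one reads None from the start
- potato2: a potato, about 86 mm long (its x), 53 mm wide (y) and 47 mm high (z), slightly flattened below and above so that it does not roll (each a little different); 120 to 150 g. Origin in the middle of its underside. At the start it lies on the board. Six or seven potatoes are there; an absent one reads None from the start
- potato3: a potato, about 86 mm long (its x), 53 mm wide (y) and 47 mm high (z), slightly flattened below and above so that it does not roll (each a little different); 120 to 150 g. Origin in the middle of its underside. At the start it lies on the board. Six or seven potatoes are there; an absent one reads None from the start
- potato4: a potato, about 86 mm long (its x), 53 mm wide (y) and 47 mm high (z), slightly flattened below and above so that it does not roll (each a little different); 120 to 150 g. Origin in the middle of its underside. At the start it lies on the board. Six or seven potatoes are there; an absent one reads None from the start
- potato5: a potato, about 86 mm long (its x), 53 mm wide (y) and 47 mm high (z), slightly flattened below and above so that it does not roll (each a little different); 120 to 150 g. Origin in the middle of its underside. At the start it lies on the board. Six or seven potatoes are there; an absent one reads None from the start
- potato6: a potato, about 86 mm long (its x), 53 mm wide (y) and 47 mm high (z), slightly flattened below and above so that it does not roll (each a little different); 120 to 150 g. Origin in the middle of its underside. At the start it lies on the board. Six or seven potatoes are there; an absent one reads None from the start
- salt_pot: round stone salt pot with a lid, 72 mm across, 52 mm high, standing on the other end of the tray; loose, to be left alone
- pepper_mill: wooden pepper mill, 54 mm across, 162 mm high, standing on the worktop beyond the tray; loose, to be left alone

How it is judged:
By the outcome, as a careful person would: the job done as asked, in the order asked, and still so for the second after the job is handed in, with the robot touching nothing.
Of potato0, potato1, potato2, potato3, potato4, potato5, potato6 only 6 to 7 are there at a start; the rules pass over those that are not, and their reading is None.
At some moment in a run one of potato0, potato1, potato2, potato3, potato4, potato5, potato6 may be knocked a few centimetres aside while the robot is not near it.
Once in a run the grip may slacken for a moment while it holds something.
It also fails if it takes over 210 s, if anything falls off the work surface, if the arm or the gripper's body presses on something with over 40 N, if the wrist force passes 120 N, or if a joint passes its speed limit or range.

## Working session

There is one attempt and no reset: what is moved stays moved. The work goes in short steps, Python scripts to look and compute and a shell command to move; the robot and the scene stay as the last step left them, time stands still between calls to the robot, and variables do not carry over. Pictures are saved under pics/ and viewed, at most 14 in all, crops included, and the job is handed in when it is done.

```bash
ls; mkdir -p pics; cat > h.py <<'E'
import numpy as np, cv2
from bench import manip
def grab(n):
    p=manip.camera_params(n); im,d=manip.grab_frame(n); return im,d,p
def world(uv,z,p):  # z depth along axis
    K=np.array(p["intrinsics"]);n=cv2.undistortPoints(np.array(uv,float).reshape(-1,1,2),K,np.array(p["dist"],float)).reshape(-1,2)
    z=np.atleast_1d(z);c=np.c_[n*z[:,None],z]
    R=cv2.Rodrigues(np.array(p["rvec"],float))[0]
    return (c-np.array(p["tvec"]).ravel())@R
def cloud(d,p):
    v,u=np.mgrid[:d.shape[0],:d.shape[1]]
    w=world(np.c_[u.ravel(),v.ravel()],d.ravel(),p).reshape(*d.shape,3)
    w[d==0]=np.nan
    return w
def proj(X,p):
    return cv2.projectPoints(np.array(X,float).reshape(-1,3),np.array(p["rvec"],float),np.array(p["tvec"],float),np.array(p["intrinsics"]),np.array(p["dist"],float))[0].reshape(-1,2)
E
python3 - <<'E'
from h import *
for n in("top","scene"):
    im,d,p=grab(n); cv2.imwrite(f"pics/{n}0.png",im); np.savez(f"{n}0.npz",im=im,d=d,**{k:np.array(v) for k,v in p.items()})
    R=cv2.Rodrigues(np.array(p["rvec"],float))[0];print(n,-R.T@np.array(p["tvec"]).ravel(),R)
s=manip.get_state();print(s["tool_pos"],s["tcp_rot"],s["t"],manip.hold_point_z)
E
```

```text
pics
top [0.39559792 0.02153431 1.12106722] [[-0.00232156 -0.99997994  0.00589348]
 [-0.98472016  0.00125983 -0.17413967]
 [ 0.17412875 -0.00620771 -0.98470333]]
scene [1.40155423 0.34123449 0.66285849] [[-0.36619394  0.9304609   0.01202115]
 [ 0.49557542  0.20594108 -0.84379694]
 [-0.78759571 -0.30303594 -0.53652793]]
[0.2811101  0.58529298 0.23024921] [[-9.01436531e-01  4.32910149e-01 -9.91903430e-04]
 [ 4.32911285e-01  9.01434049e-01 -2.11551139e-03]
 [-2.16908272e-05 -2.33640544e-03 -9.99997270e-01]] 0.1 0.0187
```

View pics/top0.png

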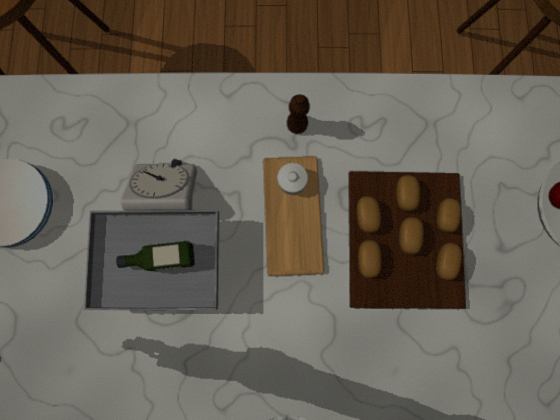

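View pics/scene0.png

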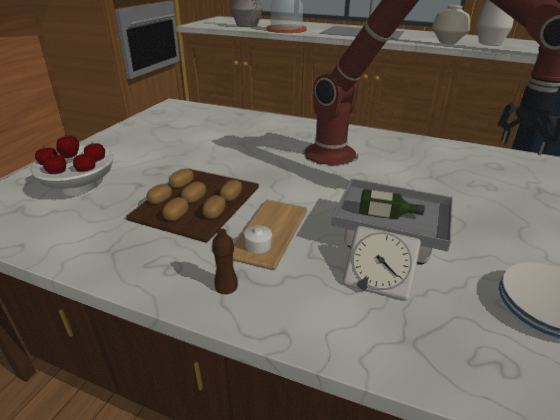

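```bash
python3 - <<'E'
from h import *
L=np.load("top0.npz");im=L["im"];d=L["d"];p={k:L[k] for k in("intrinsics","dist","rvec","tvec")}
W=cloud(d,p);Z=W[...,2]
def comps(name,m,amin):
    n,l,s,c=cv2.connectedComponentsWithStats(m.astype(np.uint8))
    for i in range(1,n):
        if s[i,4]<amin: continue
        q=W[l==i];r=cv2.minAreaRect((q[:,:2]*1000).astype(np.float32))
        print(name,c[i].round(),"mean",q.mean(0).round(4),"zmax",np.nanpercentile(q[:,2],[2,50,98]).round(4),"rect",[np.round(x,1) for x in r])
B=np.zeros(Z.shape,bool);B[165:315,345:470]=1
comps("pot",B&(Z>.03),50); comps("board",B&(Z>.010),3000)
B[:]=0;B[150:280,258:328]=1
comps("tray",B&(Z>.009)&(Z<.03),500);comps("salt",B&(Z>.04),50)
B[:]=0;B[205:315,80:225]=1
comps("pan",B&(Z>.06),1000)
I=np.zeros(Z.shape,bool);I[220:290,105:205]=1
hsv=cv2.cvtColor(im,cv2.COLOR_BGR2HSV)
comps("bottle",I&(Z>.098)&(Z<.2),50)
comps("floor",I&(Z<.09),50)
B[:]=0;B[80:140,280:315]=1;comps("mill",B&(Z>.02),20)
for uv in [(120,261),(135,260),(150,257),(165,256),(180,254),(190,253)]: print(uv,W[uv[1],uv[0]].round(4))
cv2.imwrite("pics/bot.png",cv2.resize(im[200:320,75:235],None,fx=5,fy=5,interpolation=cv2.INTER_CUBIC))
L=np.load("scene0.npz");im=L["im"]
cv2.imwrite("pics/dial.png",cv2.resize(im[220:300,335:425],None,fx=7,fy=7,interpolation=cv2.INTER_CUBIC))
E
```

```text
pot [408. 193.] mean [ 0.6164 -0.2821  0.0596] zmax [0.0385 0.0617 0.0685] rect [array([ 619.8, -285. ]), array([51.5, 85.5]), np.float64(85.6)]
pot [368. 214.] mean [ 0.566  -0.1865  0.06  ] zmax [0.0403 0.0619 0.0679] rect [array([ 569.2, -189.5]), array([82.6, 53.3]), np.float64(2.3)]
pot [448. 215.] mean [ 0.5643 -0.3764  0.0579] zmax [0.0382 0.0596 0.0665] rect [array([ 566.2, -379.8]), array([51.5, 76.9]), np.float64(87.0)]
pot [411. 235.] mean [ 0.5173 -0.2851  0.0601] zmax [0.0393 0.0619 0.0685] rect [array([ 518.8, -288.3]), array([54.4, 84.2]), np.float64(89.8)]
pot [369. 258.] mean [ 0.4645 -0.1858  0.0607] zmax [0.0437 0.0621 0.0686] rect [array([ 465.4, -188.4]), array([86. , 51.1]), np.float64(3.4)]
pot [449. 261.] mean [ 0.4574 -0.3698  0.0596] zmax [0.0384 0.0618 0.0685] rect [array([ 458.4, -374.6]), array([52.4, 86.3]), np.float64(75.4)]
board [406. 240.] mean [ 0.5088 -0.2803  0.0302] zmax [0.0142 0.0194 0.0669] rect [array([ 515. , -286.3]), array([278.2, 330.3]), np.float64(89.0)]
tray [292. 221.] mean [ 0.558  -0.0123  0.0164] zmax [0.0117 0.0164 0.0209] rect [a
[... 279 characters left out ...]
t [array([467.8, 300.3]), array([229.9, 290.6]), np.float64(0.3)]
bottle [160. 256.] mean [0.4654 0.2755 0.1241] zmax [0.1047 0.1271 0.1317] rect [array([464.7, 291. ]), array([ 55.7, 166.3]), np.float64(7.3)]
floor [153. 254.] mean [0.4743 0.3038 0.0745] zmax [0.0706 0.0745 0.0785] rect [array([473.9, 301.4]), array([156.1, 230.5]), np.float64(0.2)]
mill [298. 113.] mean [ 0.7954 -0.0238  0.1028] zmax [0.0223 0.1232 0.1633] rect [array([802.6, -24.8]), array([48.8, 48.5]), np.float64(40.5)]
(120, 261) [0.4554 0.3629 0.1168]
(135, 260) [0.4578 0.3315 0.1128]
(150, 257) [0.4632 0.2942 0.1303]
(165, 256) [0.4654 0.2622 0.1299]
(180, 254) [0.4698 0.2307 0.1278]
(190, 253) [0.4721 0.2096 0.1267]
```

View pics/bot.png

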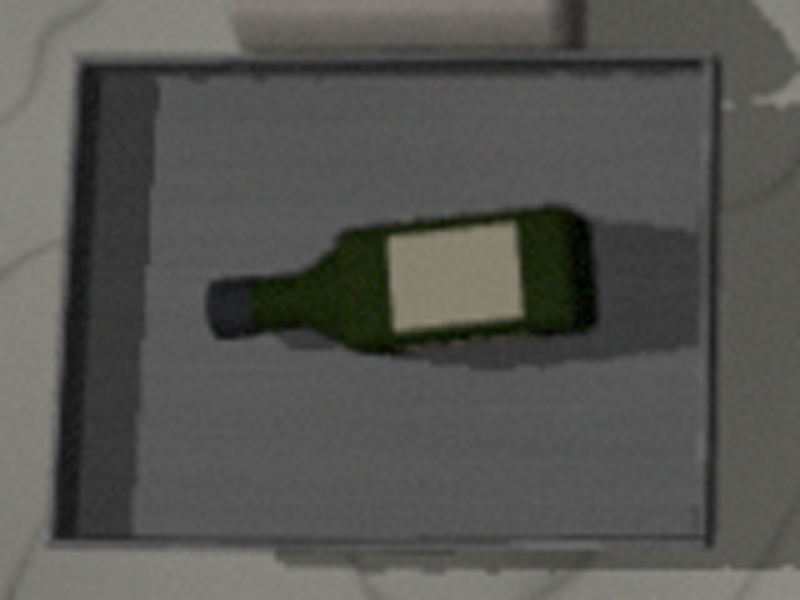

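View pics/dial.png

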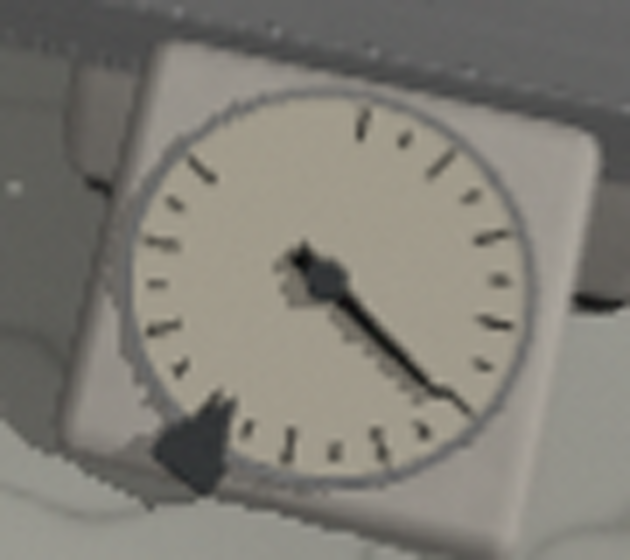

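```bash
cat > kin.py <<'E'
import numpy as np
from scipy.optimize import least_squares
from scipy.spatial.transform import Rotation as Ro
DH=[(0,0,.267),(0,-90,0),(0,90,.293),(.0525,90,0),(.0775,90,.3425),(0,90,0),(.076,-90,.097)]
def fk(q,sg=(1,)*7,tool=.172,yaw=0):
    T=np.eye(4);T[:3,:3]=Ro.from_euler("z",yaw,degrees=True).as_matrix()
    for (a,al,d),th,s in zip(DH,q,sg):
        A=np.eye(4);A[:3,:3]=(Ro.from_euler("x",al,degrees=True)*Ro.from_euler("z",th*s,degrees=True)).as_matrix()
        r=Ro.from_euler("x",al,degrees=True).as_matrix();A[:3,3]=np.array([a,0,0])+r@[0,0,d];T=T@A
    E=np.eye(4);E[2,3]=tool;return T@E
E
python3 - <<'E'
from kin import *;import itertools
from bench import manip
s=manip.get_state();q=s["q"];print(np.round(q,2))
R=np.array(s["tcp_rot"]);P=np.array(s["tool_pos"])
res=[]
for sg in itertools.product((1,-1),repeat=7):
  for yaw in(0,180,90,-90):
    T=fk(q,sg,yaw=yaw);res.append((np.linalg.norm(T[:3,3]-P)+np.linalg.norm(T[:3,:3]-R),sg,yaw,T[:3,3].round(4)))
res.sort(key=lambda r:r[0])
for r in res[:4]:print(r)
print(P,R.round(3))
E
```

```text
[-65.86  35.28  -0.72  81.63   0.46  63.22  -2.32]
(np.float64(1.1127479074743751), (-1, -1, -1, -1, 1, -1, -1), 90, array([ 0.1574, -0.0641,  0.0087]))
(np.float64(1.1161013146373508), (-1, -1, -1, -1, -1, -1, -1), 90, array([ 0.1557, -0.0682,  0.0086]))
(np.float64(1.120857700817065), (-1, -1, 1, -1, 1, -1, -1), 90, array([ 0.1545, -0.0708,  0.0086]))
(np.float64(1.1241823135839106), (-1, -1, 1, -1, -1, -1, -1), 90, array([ 0.1526, -0.0748,  0.0087]))
[0.2811101  0.58529298 0.23024921] [[-0.901  0.433 -0.001]
 [ 0.433  0.901 -0.002]
 [-0.    -0.002 -1.   ]]
```

```bash
cat > t.py <<'E'
import numpy as np
from scipy.spatial.transform import Rotation as Ro
from bench import manip
def go(hold,y,z):
    """hold: desired nominal grasp point; y closing axis, z tool dir -> shift, turn"""
    s=manip.get_state();R=np.array(s["tcp_rot"]);P=np.array(s["tool_pos"])
    z=np.array(z,float);z/=np.linalg.norm(z);y=np.array(y,float);y-=z*(y@z);y/=np.linalg.norm(y)
    best=None
    for sg in(1,-1):
        T=np.c_[np.cross(sg*y,z),sg*y,z];rv=Ro.from_matrix(T@R.T).as_rotvec(degrees=True)
        if best is None or np.linalg.norm(rv)<np.linalg.norm(best):best=rv
    print("shift",(np.array(hold)+z*manip.hold_point_z-P).round(4),"turn",best.round(1),"t",round(s["t"],2))
E
python3 - <<'E'
from h import *
from t import go
L=np.load("top0.npz");W=cloud(L["d"],L);Z=W[...,2]
m=np.zeros(Z.shape,bool);m[220:290,138:205]=1
q=W[m&(Z>.122)];q=q[q[:,1]<.30];r=cv2.minAreaRect((q[:,:2]*1000).astype(np.float32));print(r,q[:,2].mean())
c=np.array([.993,.117,0]);zb=np.array([-.117,.993,0])
g=np.array([.4659,.286,.1015]);d=-zb*.5-np.array([0,0,.866])
go(g-d*.12,c,d)
E
```

```text
((468.8351135253906, 255.07684326171875), (54.80645751953125, 93.88397979736328), 5.93772029876709) 0.12798815569855418
shift [ 0.1789 -0.249  -0.041 ] turn [-25.4 -18.3 -56.2] t 0.1
```

```bash
R='0,0.179,-0.249,-0.041,-25.4,-18.3,-56.2'; python3 -m handwheel '[0,0.179,-0.249,-0.041,-25.4,-18.3,-56.2,0,0.179,-0.249,-0.041,-25.4,-18.3,-56.2,0,0.179,-0.249,-0.041,-25.4,-18.3,-56.2,0,0.179,-0.249,-0.041,-25.4,-18.3,-56.2,0,0.179,-0.249,-0.041,-25.4,-18.3,-56.2,0,0.179,-0.249,-0.041,-25.4,-18.3,-56.2,0,0.179,-0.249,-0.041,-25.4,-18.3,-56.2,0,0.179,-0.249,-0.041,-25.4,-18.3,-56.2,0,0.179,-0.249,-0.041,-25.4,-18.3,-56.2,0,0.179,-0.249,-0.041,-25.4,-18.3,-56.2,0,0.179,-0.249,-0.041,-25.4,-18.3,-56.2,0,0.179,-0.249,-0.041,-25.4,-18.3,-56.2]' 60
python3 - <<'E'
from t import *
c=np.array([.9946,.104,0]);zb=np.array([-.104,.9946,0])
g=np.array([.4656,.286,.1015]);d=-zb*.5-np.array([0,0,.866])
go(g-d*.12,c,d);go(g,c,d);print(np.round(manip.get_state()["q"],1))
E
```

```text
t: 1.1
tool_pos: [0.4597, 0.3376, 0.19]
tcp_rot: [[-0.106, 0.993, 0.061], [0.86, 0.122, -0.496], [-0.499, 0.0, -0.866]]
contact_force: [0.8, 0.6, 0.7]
gripper_width: 1.003
finger_force: 0.0
shift [ 0.0006 -0.0012 -0.0008] turn [-0.  0. -1.] t 1.1
shift [ 0.0069 -0.0609 -0.1047] turn [-0.  0. -1.] t 1.1
[-63.8  42.6  25.3  86.1   7.8  72.2 -38.5]
```

```bash
python3 -m handwheel '[0,0.002,-0.02,-0.035,0,0,-1,0,0.005,-0.04,-0.07,0,0,-1,0,0.006,-0.05,-0.09,0,0,-1,0,0.007,-0.058,-0.1,0,0,-1,0,0.007,-0.061,-0.105,0,0,-1,0,0.007,-0.061,-0.105,0,0,-1,0.5,0.007,-0.061,-0.105,0,0,-1,0.7,0.007,-0.061,-0.105,0,0,-1,0.7,0.007,-0.061,-0.105,0,0,-1,0.7,0.007,-0.061,-0.105,0,0,-1,0.7,0.007,-0.061,-0.105,0,0,-1,0.7,0.007,-0.061,-0.105,0,0,-1]' 60
```

```text
t: 2.1
tool_pos: [0.4674, 0.2775, 0.0855]
tcp_rot: [[-0.088, 0.995, 0.053], [0.863, 0.103, -0.495], [-0.498, 0.003, -0.867]]
contact_force: [-1.7, 3.0, 1.6]
gripper_width: 0.625
finger_force: 56.1
```

```bash
python3 -m handwheel '[0.7,0,0,0.015,0,0,0,0.7,0,0,0.03,0,0,0,0.7,0,0,0.06,0,0,0,0.7,0,0,0.09,0,0,0,0.7,0,0,0.12,0,0,0,0.7,0,0,0.15,0,0,0,0.7,0,0,0.17,0,0,0,0.7,0,0,0.18,0,0,0,0.7,0,0,0.18,0,0,0]' 60
python3 - <<'E'
from t import *
a=np.radians(2.4)
e1=np.array([np.cos(a),np.sin(a),0]);e2=np.array([-np.sin(a),np.cos(a),0])
go([.504,0.05,.28],e1,e2*.866-np.array([0,0,.5]))
go([.504,-0.015,.28],e2,e1*.866-np.array([0,0,.5]))
E
```

```text
t: 2.85
tool_pos: [0.4682, 0.2759, 0.2666]
tcp_rot: [[-0.085, 0.995, 0.054], [0.863, 0.101, -0.496], [-0.498, 0.005, -0.867]]
contact_force: [0.8, -0.7, -3.3]
gripper_width: 0.624
finger_force: 57.1
shift [ 0.0351 -0.2098  0.004 ] turn [89.7  6.6 -2.4] t 2.85
shift [ 0.0519 -0.2903  0.004 ] turn [-21.9 -24.8  84.4] t 2.85
```

```bash
python3 -m handwheel '[0.7,0.005,-0.02,0.01,6,0.4,-0.2,0.7,0.01,-0.04,0.02,13,1,-0.3,0.7,0.015,-0.07,0.02,20,1.5,-0.5,0.7,0.02,-0.09,0.02,27,2,-0.7,0.7,0.02,-0.11,0.02,34,2.5,-0.9,0.7,0.025,-0.13,0.02,41,3,-1.1,0.7,0.03,-0.15,0.02,48,3.5,-1.3,0.7,0.035,-0.17,0.02,55,4,-1.5,0.7,0.035,-0.19,0.02,62,4.5,-1.7,0.7,0.035,-0.2,0.02,69,5,-1.9,0.7,0.035,-0.21,0.02,76,5.6,-2.1,0.7,0.035,-0.21,0.02,83,6.1,-2.3]' 60
python3 - <<'E'
from t import *
a=np.radians(2.4)
e1=np.array([np.cos(a),np.sin(a),0]);e2=np.array([-np.sin(a),np.cos(a),0])
go([.504,-0.0153,.16],e1,e2*.866-np.array([0,0,.5]));print(np.round(manip.get_state()["q"],1))
E
```

```text
t: 3.85
tool_pos: [0.5024, 0.0608, 0.2825]
tcp_rot: [[-0.024, 0.999, -0.031], [0.599, 0.039, 0.8], [0.8, 0.0, -0.599]]
contact_force: [0.3, 0.7, -4.0]
gripper_width: 0.626
finger_force: 57.5
shift [ 0.001  -0.0599 -0.1319] turn [6.8 0.3 0.1] t 3.85
[ 11.   30.9   9.8 104.5 -53.6  80.3  50. ]
```

```bash
python3 -m handwheel '[0.7,0,-0.02,-0.01,4,0.2,0,0.7,0,-0.04,-0.03,6.8,0.3,0,0.7,0,-0.06,-0.06,6.8,0.3,0,0.7,0.001,-0.06,-0.09,6.8,0.3,0,0.7,0.001,-0.06,-0.115,6.8,0.3,0,0.7,0.001,-0.06,-0.13,6.8,0.3,0,0.7,0.001,-0.06,-0.13,6.8,0.3,0]' 60
python3 - <<'E'
from t import *
from h import *
a=np.radians(2.4)
e1=np.array([np.cos(a),np.sin(a),0]);e2=np.array([-np.sin(a),np.cos(a),0])
go([.504,-0.0153,.095],e1,e2*.866-np.array([0,0,.5]));print(np.round(manip.get_state()["q"],1))
im,d,p=grab("scene");cv2.imwrite("pics/s1.png",cv2.resize(im[100:300,120:400],None,fx=2.8,fy=2.8))
print(proj([[.504,-.0153,.016],[.504,-.0153,.181]],p))
W=cloud(d,p);m=(abs(W[...,0]-.504)<.06)&(abs(W[...,1]+.0153)<.06)
g=cv2.cvtColor(im,cv2.COLOR_BGR2HSV);m&=(g[...,0]>35)&(g[...,0]<80)&(g[...,1]>80)
q=W[m];print(len(q),q.min(0),q.max(0))
for z in np.arange(.08,.26,.02):
    k=q[abs(q[:,2]-z)<.01]
    if len(k):print(z.round(2),len(k),k.mean(0).round(4),k.max(0).round(4))
E
```

```text
t: 4.43
tool_pos: [0.5012, 0.0058, 0.1506]
tcp_rot: [[-0.018, 0.999, -0.043], [0.5, 0.046, 0.865], [0.866, -0.006, -0.5]]
contact_force: [-0.5, 0.5, -3.9]
gripper_width: 0.627
finger_force: 57.6
shift [ 0.0021 -0.0049 -0.0649] turn [ 0.  -0.3 -0.3] t 4.43
[ 19.5  47.1   8.1 105.4 -55.7  79.6  67.6]
[[278.00143762 215.3698858 ]
 [278.43266313 164.49668489]]
481 [ 0.48269885 -0.02812035  0.08823451] [0.53090902 0.01976408 0.22736179]
0.08 10 [ 0.5257 -0.0009  0.0892] [0.529  0.018  0.0899]
0.1 91 [5.238e-01 2.000e-04 9.800e-02] [0.5309 0.0198 0.1098]
0.12 12 [0.5238 0.0167 0.1209] [0.5278 0.0181 0.1295]
0.14 12 [0.5253 0.0169 0.1403] [0.527  0.0187 0.1485]
0.16 32 [0.5199 0.0162 0.1631] [0.5285 0.019  0.1699]
0.18 151 [0.5193 0.004  0.1821] [0.5309 0.0196 0.1899]
0.2 124 [ 0.5151 -0.0034  0.1988] [0.5278 0.0142 0.2099]
0.22 49 [ 0.5116 -0.0042  0.2189] [0.516  0.0044 0.2274]
```

View pics/s1.png

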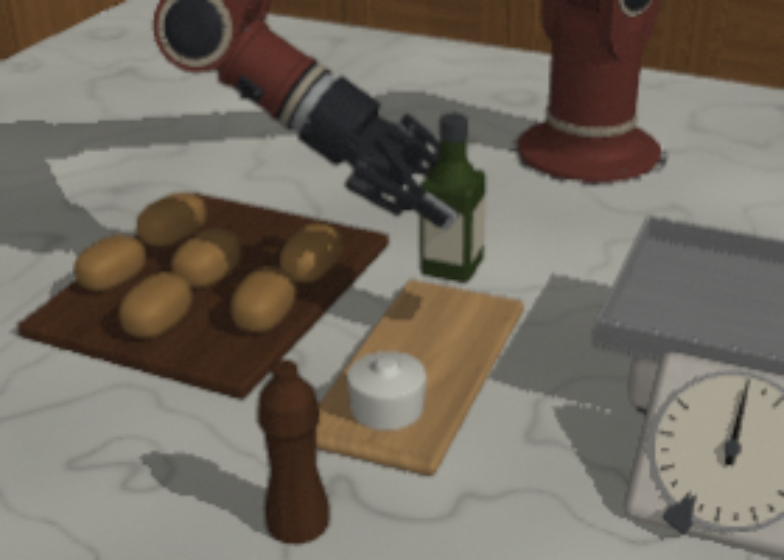

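```bash
python3 -m handwheel '[0.7,0.001,-0.002,-0.02,0,0,0,0.7,0.002,-0.004,-0.04,0,-0.3,-0.3,0.7,0.002,-0.005,-0.055,0,-0.3,-0.3,0.7,0.002,-0.005,-0.06,0,-0.3,-0.3,0.7,0.002,-0.005,-0.06,0,-0.3,-0.3,0.7,0.002,-0.005,-0.06,0,-0.3,-0.3]' 60;  python3 -m handwheel '[0.7,0,0,-0.002,0,0,0,0.7,0,0,-0.004,0,0,0,0.7,0,0,-0.004,0,0,0]' 60;python3 -m handwheel '[0.7,0,0,-0.001,0,0,0,0.7,0,0,-0.002,0,0,0,0.7,0,0,-0.002,0,0,0]' 60
```

```text
t: 4.98
tool_pos: [0.506, 0.0011, 0.0966]
tcp_rot: [[-0.03, 0.999, -0.031], [0.499, 0.042, 0.865], [0.866, 0.011, -0.5]]
contact_force: [-0.3, 0.2, -3.7]
gripper_width: 0.623
finger_force: 57.6
t: 5.23
tool_pos: [0.5056, 0.0009, 0.0917]
tcp_rot: [[-0.03, 0.999, -0.031], [0.5, 0.042, 0.865], [0.866, 0.01, -0.501]]
contact_force: [0.1, 0.9, -4.4]
gripper_width: 0.625
finger_force: 57.6
t: 5.48
tool_pos: [0.5054, 0.0009, 0.0892]
tcp_rot: [[-0.029, 0.999, -0.032], [0.5, 0.042, 0.865], [0.866, 0.009, -0.5]]
contact_force: [-0.5, 0.1, -4.9]
gripper_width: 0.627
finger_force: 57.6
```

```bash
for i in 1 2 3; do python3 -m handwheel '[0.7,0,0,-0.001,0,0,0,0.7,0,0,-0.0015,0,0,0,0.7,0,0,-0.0015,0,0,0]' 60 | egrep 'tool_pos|contact'; done
```

```text
tool_pos: [0.5053, 0.0009, 0.0876]
contact_force: [0.3, -0.2, -3.4]
tool_pos: [0.5053, 0.0009, 0.0861]
contact_force: [0.4, 1.0, -3.8]
tool_pos: [0.5054, 0.0009, 0.0847]
contact_force: [0.3, -0.3, -4.1]
```

```bash
for i in 1 2 3; do python3 -m handwheel '[0.7,0,0,-0.001,0,0,0,0.7,0,0,-0.001,0,0,0]' 60 | egrep 'tool_pos|contact'; done
```

```text
tool_pos: [0.5054, 0.0008, 0.0845]
contact_force: [-0.6, -1.6, 0.2]
tool_pos: [0.5054, 0.0008, 0.0844]
contact_force: [-1.3, -2.8, 4.9]
tool_pos: [0.5054, 0.0007, 0.0845]
contact_force: [-1.2, -4.8, 9.0]
```

Contact; release slowly and retract along the tool axis.

```bash
python3 -m handwheel '[0.5,0,0,0.002,0,0,0,0.3,0,0,0.002,0,0,0,0.2,0,0,0.002,0,0,0,0,0,0,0.002,0,0,0,0,0,0,0.002,0,0,0,0,0,0,0.002,0,0,0,0,0.0005,-0.017,0.012,0,0,0,0,0.001,-0.035,0.022,0,0,0,0,0.002,-0.06,0.037,0,0,0,0,0.003,-0.087,0.052,0,0,0,0,0.004,-0.11,0.07,0,0,0,0,0.004,-0.12,0.09,0,0,0]' 40
python3 - <<'E'
from h import *
im,d,p=grab("scene");cv2.imwrite("pics/s2.png",cv2.resize(im[100:300,120:420],None,fx=2.6,fy=2.6))
im,d,p=grab("top");W=cloud(d,p);m=(abs(W[...,0]-.504)<.06)&(abs(W[...,1]+.0153)<.06)&(W[...,2]>.16)&(W[...,2]<.2)
print(W[m].mean(0),W[m].min(0),W[m].max(0),m.sum())
E
```

```text
t: 7.73
tool_pos: [0.5091, -0.1229, 0.1714]
tcp_rot: [[-0.025, 0.999, -0.029], [0.502, 0.038, 0.864], [0.864, 0.008, -0.503]]
contact_force: [0.2, -0.3, -0.2]
gripper_width: 1.005
finger_force: 0.0
[ 0.50442435 -0.01294218  0.18062609] [ 0.49206398 -0.02511722  0.16471601] [ 0.51699431 -0.00063707  0.18669983] 140
```

View pics/s2.png

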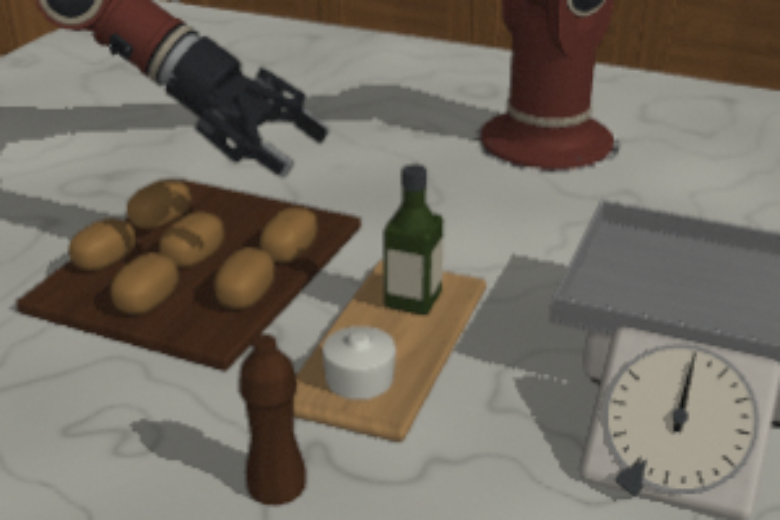

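```bash
cat > f.py <<'E'
from h import *
from t import go
import sys
def pots(x0,x1,y0,y1,zt):
    im,d,p=grab("top");W=cloud(d,p);Z=W[...,2]
    m=(W[...,0]>x0)&(W[...,0]<x1)&(W[...,1]>y0)&(W[...,1]<y1)&(Z>zt)&(Z<zt+.04)
    n,l,s,c=cv2.connectedComponentsWithStats(m.astype(np.uint8),connectivity=4);out=[]
    for i in range(1,n):
        if s[i,4]<60:continue
        q=W[l==i];h=q[:,:2]-q[:,:2].mean(0);w,v=np.linalg.eigh(h.T@h);a=v[:,1];a=a*np.sign(a[0])
        r=cv2.minAreaRect((q[:,:2]*1000).astype(np.float32));o=(np.array(r[0])/1000+q[:,:2].mean(0))/2
        out.append((o,np.degrees(np.arctan2(a[1],a[0]))));print(len(out)-1,o.round(4),"ang",out[-1][1].round(1),np.round(r[1]),"ztop",np.percentile(q[:,2],95).round(3))
    return out,W
def board(): return pots(.36,.70,-.46,-.13,.045)
def down(o,ang,z): # TCP at z
    a=np.radians(ang);go([*o,z+.0187],[-np.sin(a),np.cos(a),0],[0,0,-1])
E
python3 - <<'E'
from f import *
o,W=board()
for k in o: down(*k,.18)
E
```

```text
0 [ 0.6219 -0.2854] ang 6.8 [51. 79.] ztop 0.068
1 [ 0.6003 -0.1804] ang -73.5 [30. 17.] ztop 0.064
2 [ 0.5965 -0.3826] ang -87.9 [16. 42.] ztop 0.063
3 [ 0.5521 -0.1894] ang 67.4 [49. 55.] ztop 0.067
4 [ 0.4936 -0.1866] ang -78.4 [48. 27.] ztop 0.067
5 [ 0.4578 -0.3729] ang -13.2 [53. 86.] ztop 0.067
6 [ 0.4851 -0.2914] ang -81.5 [17. 40.] ztop 0.064
7 [ 0.4431 -0.1858] ang 54.3 [49. 40.] ztop 0.068
shift [ 0.1121 -0.1651  0.0075] turn [-49.3  42.9 -77.4] t 7.88
shift [ 0.0905 -0.0601  0.0075] turn [-59.3  -9.2  12.5] t 7.88
shift [ 0.0867 -0.2623  0.0075] turn [-59.8  -1.7  -0.5] t 7.88
shift [ 0.0423 -0.0691  0.0075] turn [-59.3  11.2 -22.9] t 7.88
shift [-0.0162 -0.0663  0.0075] turn [-59.5  -6.7   8.1] t 7.88
shift [-0.052  -0.2526  0.0075] turn [-49.7 -40.2  66.9] t 7.88
shift [-0.0247 -0.1711  0.0075] turn [-59.7  -5.1   5.3] t 7.88
shift [-0.0667 -0.0655  0.0075] turn [-58.2  18.1 -34.8] t 7.88
```

```bash
python3 - <<'E'
from t import *
s=manip.get_state();R=np.array(s["tcp_rot"])
for y in(-1,1):
    T=np.c_[np.cross([0,y,0],[0,0,-1]),[0,y,0],[0,0,-1]];print(Ro.from_matrix(T@R.T).as_rotvec(degrees=True).round(1))
print(np.array([.518,-.286,.18])-s["tool_pos"])
E
```

```text
[-47.4  46.4 -83.3]
[-45.9 -46.8  78.6]
[ 0.00820933 -0.16570847  0.00754688]
```

```bash
python3 -m handwheel '[0,0.001,-0.01,0.02,-3,3,-5,0,0.001,-0.02,0.03,-6,6,-10,0,0.002,-0.03,0.03,-9,9,-16,0,0.002,-0.04,0.03,-12,12,-21,0,0.003,-0.05,0.03,-15,15,-27,0,0.004,-0.06,0.03,-18,18,-32,0,0.004,-0.08,0.03,-21,21,-37,0,0.005,-0.1,0.03,-24,24,-42,0,0.006,-0.11,0.03,-27,27,-48,0,0.007,-0.12,0.03,-30,30,-53,0,0.008,-0.13,0.03,-33,33,-59,0,0.008,-0.14,0.03,-36,36,-64]' 60
python3 - <<'E'
from f import *
down([.518,-.286],0,.18);print(np.round(manip.get_state()["q"],1))
E
```

```text
t: 8.88
tool_pos: [0.5168, -0.2575, 0.2006]
tcp_rot: [[0.93, 0.337, 0.148], [0.3, -0.927, 0.226], [0.214, -0.166, -0.963]]
contact_force: [0.2, 0.4, 0.6]
gripper_width: 0.999
finger_force: 0.0
shift [ 0.0012 -0.0285 -0.0206] turn [-11.6  10.7 -18.8] t 8.88
[  6.3  36.9  43.6  98.6 -45.   64.9  -2.6]
```

```bash
python3 -m handwheel '[0,0,-0.01,-0.01,-3,3,-5,0,0.001,-0.02,-0.02,-6,6,-10,0,0.001,-0.0285,-0.02,-9,8.5,-15,0,0.001,-0.0285,-0.02,-11.6,10.7,-18.8,0,0.001,-0.0285,-0.02,-11.6,10.7,-18.8]' 60
python3 - <<'E'
from h import *
im,d,p=grab("wrist");cv2.imwrite("pics/w1.png",im);W=cloud(d,p)
m=(W[...,2]>.03)&(W[...,2]<.09)&(abs(W[...,0]-.518)<.08)&(abs(W[...,1]+.286)<.08)
n,l,s,c=cv2.connectedComponentsWithStats(m.astype(np.uint8))
for i in range(1,n):
    if s[i,4]>200:
        q=W[l==i];print(q.mean(0),q.min(0),q.max(0),s[i,4])
print(manip.get_state()["tool_pos"],np.round(manip.get_state()["tcp_rot"],3))
E
```

```text
t: 9.3
tool_pos: [0.5207, -0.2823, 0.1787]
tcp_rot: [[1.0, 0.012, -0.001], [0.012, -1.0, 0.002], [-0.001, -0.003, -1.0]]
contact_force: [0.5, 1.0, -0.5]
gripper_width: 1.0
finger_force: 0.0
[ 0.56747223 -0.21176355  0.05375605] [ 0.53045173 -0.21746077  0.03257049] [ 0.59797978 -0.20602725  0.06448998] 1802
[ 0.59019711 -0.2854407   0.05782584] [ 0.57838938 -0.30892152  0.04128347] [ 0.59798999 -0.26123549  0.06461644] 1334
[ 0.56550978 -0.36022025  0.05182558] [ 0.53136663 -0.36597477  0.03189869] [ 0.59785033 -0.35347598  0.06197803] 1759
[ 0.52562483 -0.28847612  0.06025998] [ 0.47801345 -0.31559933  0.03694158] [ 0.56273682 -0.26131733  0.06714046] 5968
[ 0.47284034 -0.21063072  0.05226423] [ 0.4380891  -0.21506394  0.03309446] [ 0.50369894 -0.2060206   0.06306664] 1209
[ 0.46671795 -0.35696417  0.05472874] [ 0.43800289 -0.36599936  0.03019011] [ 0.49870067 -0.34618079  0.06590959] 1963
[ 0.51957251 -0.28358373  0.17924575] [[ 1.     0.012 -0.   ]
 [ 0.012 -1.     0.003]
 [-0.    -0.003 -1.   ]]
```

View pics/w1.png

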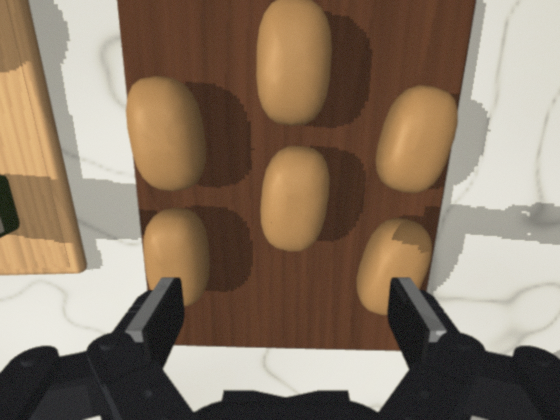

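```bash
python3 -m handwheel '[0,0.001,-0.005,-0.035,0,0,0,0,0.001,-0.005,-0.075,0,0,0,0,0.001,-0.005,-0.11,0,0,0,0,0.001,-0.005,-0.14,0,0,0,0,0.001,-0.005,-0.155,0,0,0,0,0.001,-0.005,-0.159,0,0,0,0.5,0.001,-0.005,-0.159,0,0,0,0.8,0.001,-0.005,-0.159,0,0,0,0.8,0.001,-0.005,-0.159,0,0,0,0.8,0.001,-0.005,-0.159,0,0,0,0.8,0.001,-0.005,-0.159,0,0,0]' 50
python3 -m handwheel '[0.8,0,0,0.02,0,0,0,0.8,0,0,0.05,0,0,0,0.8,0,0,0.09,0,0,0,0.8,0,0,0.13,0,0,0,0.8,0,0,0.16,0,0,0,0.8,0,0,0.18,0,0,0]' 50
python3 - <<'E'
from f import *
down([.415,.215],0,.22);down([.415,.215],0,.084);
E
```

```text
t: 10.27
tool_pos: [0.5205, -0.2938, 0.0252]
tcp_rot: [[1.0, 0.005, 0.006], [0.005, -1.0, -0.003], [0.006, 0.003, -1.0]]
contact_force: [-0.8, 0.7, 7.1]
gripper_width: 0.628
finger_force: 52.5
t: 10.77
tool_pos: [0.52, -0.2939, 0.2072]
tcp_rot: [[1.0, 0.004, 0.008], [0.004, -1.0, -0.004], [0.008, 0.004, -1.0]]
contact_force: [0.3, -0.6, -2.8]
gripper_width: 0.629
finger_force: 52.4
shift [-0.105   0.5089  0.0128] turn [ 0.2  0.4 -0.2] t 10.77
shift [-0.105   0.5089 -0.1232] turn [ 0.2  0.4 -0.2] t 10.77
```

```bash
python3 -m handwheel '[0.8,-0.02,0.03,0.02,0,0,0,0.8,-0.05,0.065,0.03,0,0,0,0.8,-0.08,0.1,0.03,0,0,0,0.8,-0.1,0.14,0.03,0,0,0,0.8,-0.105,0.18,0.03,0,0,0,0.8,-0.105,0.22,0.03,0,0,0,0.8,-0.105,0.26,0.03,0,0,0,0.8,-0.105,0.3,0.03,0,0,0,0.8,-0.105,0.34,0.03,0,0,0,0.8,-0.105,0.38,0.03,0,0,0,0.8,-0.105,0.42,0.02,0,0,0,0.8,-0.105,0.46,0.01,0,0,0]' 50
python3 - <<'E'
from f import *
down([.415,.215],0,.088);print(np.round(manip.get_state()["q"],1))
o,W=board()
E
```

```text
t: 11.77
tool_pos: [0.4143, 0.1687, 0.2137]
tcp_rot: [[1.0, 0.005, 0.005], [0.005, -1.0, 0.002], [0.005, -0.002, -1.0]]
contact_force: [0.1, -0.3, -1.8]
gripper_width: 0.628
finger_force: 52.5
shift [ 0.0007  0.0463 -0.1257] turn [-0.1  0.3 -0.3] t 11.77
[-69.6  33.1  69.3 116.2 -37.6  56.9 -70.8]
0 [ 0.6183 -0.2841] ang -0.1 [51. 85.] ztop 0.067
1 [ 0.5674 -0.1883] ang 6.2 [54. 81.] ztop 0.067
2 [ 0.525  -0.3598] ang -22.3 [ 60. 168.] ztop 0.067
3 [ 0.4648 -0.1876] ang -0.1 [85. 51.] ztop 0.068
```

```bash
python3 -m handwheel '[0.8,0,0.03,-0.02,0,0,0,0.8,0,0.045,-0.05,0,0,0,0.8,0.001,0.046,-0.08,0,0,0,0.8,0.001,0.046,-0.105,0,0,0,0.8,0.001,0.046,-0.12,0,0,0,0.8,0.001,0.046,-0.125,0,0,0,0.8,0.001,0.046,-0.125,0,0,0]' 50
python3 -m handwheel '[0.3,0,0,0,0,0,0,0.25,0,0,0,0,0,0,0.2,0,0,0,0,0,0,0.2,0,0,0,0,0,0,0.2,0,0,0.02,0,0,0,0.1,0,0,0.06,0,0,0,0,0,0,0.1,0,0,0,0,0,0,0.13,0,0,0]'
python3 - <<'E'
from h import *
print(np.round(manip.get_state()["q"],1))
im,d,p=grab("top");cv2.imwrite("pics/t2.png",im)
E
```

```text
t: 12.4
tool_pos: [0.4149, 0.2119, 0.0876]
tcp_rot: [[1.0, 0.004, 0.001], [0.004, -1.0, -0.001], [0.001, 0.001, -1.0]]
contact_force: [-0.8, -0.6, -2.3]
gripper_width: 0.63
finger_force: 52.7
t: 13.07
tool_pos: [0.4163, 0.2118, 0.2212]
tcp_rot: [[1.0, 0.003, 0.006], [0.003, -1.0, 0.0], [0.006, -0.0, -1.0]]
contact_force: [0.2, -0.3, 0.1]
gripper_width: 1.001
finger_force: 0.0
[-73.4  34.4  69.3 112.8 -37.8  59.4 -76.4]
```

View pics/t2.png

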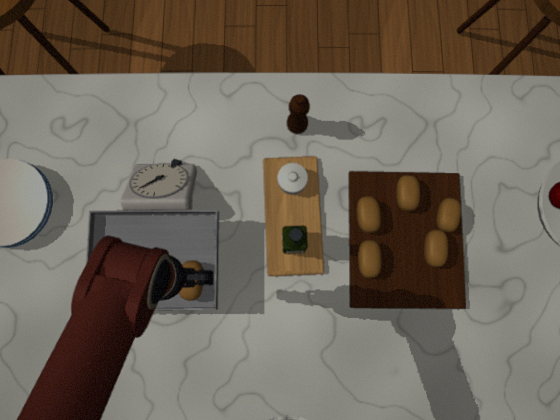

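```bash
sed -i 's/^    n,l,s,c=cv2/    m=cv2.morphologyEx(m.astype(np.uint8),cv2.MORPH_OPEN,np.ones((5,5),np.uint8))\n    n,l,s,c=cv2/; s/o=(np.array(r\[0\])\/1000+q\[:,:2\].mean(0))\/2/o=np.array(r[0])\/1000/; s/-.13,.045/-.13,.035/' f.py
cat >> f.py <<'E'
def dial():
    im,d,p=grab("scene");return cv2.resize(im[225:295,340:420],None,fx=7,fy=7,interpolation=cv2.INTER_CUBIC)
E
python3 - <<'E'
from f import *
o,W=board()
for k in o:
    a=k[1]; down(*k,.17)
E
```

```text
0 [ 0.6186 -0.2846] ang 0.6 [51. 82.] ztop 0.067
1 [ 0.5683 -0.1896] ang 5.0 [81. 54.] ztop 0.067
2 [ 0.5265 -0.3611] ang -22.2 [ 60. 167.] ztop 0.067
3 [ 0.4662 -0.1871] ang -2.4 [49. 84.] ztop 0.068
shift [ 0.1998 -0.497  -0.0531] turn [-0.2  0.7  0.4] t 13.17
shift [ 0.1495 -0.402  -0.0531] turn [-0.3  0.7  4.7] t 13.17
shift [ 0.1078 -0.5735 -0.0531] turn [ -0.1   0.8 -22.5] t 13.17
shift [ 0.0475 -0.3995 -0.0531] turn [-0.2  0.7 -2.7] t 13.17
```

```bash
python3 -m handwheel '[0,0,-0.04,0.01,0,0.7,0,0,0,-0.08,0.01,0,0.7,1,0,0.005,-0.12,0.01,0,0.7,1,0,0.005,-0.16,0.01,0,0.7,2,0,0.005,-0.2,0.01,0,0.7,2,0,0.01,-0.24,0.01,0,0.7,3,0,0.02,-0.28,0.01,0,0.7,3,0,0.04,-0.315,0.01,0,0.7,3,0,0.065,-0.345,0,0,0.7,3,0,0.09,-0.375,-0.01,0,0.7,3,0,0.12,-0.4,-0.03,0,0.7,3,0,0.15,-0.402,-0.053,0,0.7,3]' 50
python3 - <<'E'
from f import *
down([.5683,-.189],3,.025);print(np.round(manip.get_state()["q"],1))
E
```

```text
t: 14.17
tool_pos: [0.5652, -0.1974, 0.1664]
tcp_rot: [[0.999, 0.048, -0.006], [0.048, -0.999, -0.006], [-0.006, 0.006, -1.0]]
contact_force: [0.5, -0.2, 0.4]
gripper_width: 1.0
finger_force: 0.0
shift [ 0.0031  0.0084 -0.1414] turn [ 0.4 -0.3  0.3] t 14.17
[-12.7  44.4  53.4  95.9 -39.5  60.7 -34. ]
```

```bash
python3 -m handwheel '[0,0.003,0.007,-0.035,0,0,0,0,0.003,0.007,-0.07,0,0,0,0,0.003,0.007,-0.1,0,0,0,0,0.003,0.007,-0.125,0,0,0,0,0.003,0.007,-0.138,0,0,0,0,0.003,0.007,-0.14,0,0,0,0.5,0.003,0.007,-0.14,0,0,0,0.8,0.003,0.007,-0.14,0,0,0,0.8,0.003,0.007,-0.14,0,0,0,0.8,0.003,0.007,-0.14,0,0,0,0.8,0.003,0.007,-0.14,0,0,0]' 50
python3 -m handwheel '[0.8,0,0,0.02,0,0,0,0.8,0,0,0.05,0,0,0,0.8,0,0,0.09,0,0,0,0.8,0,0,0.13,0,0,0,0.8,0,0,0.16,0,0,0,0.8,0,0,0.19,0,0,0,0.8,0,0,0.205,0,0,0]' 50
python3 - <<'E'
from f import *
down([.520,.215],0,.235)
E
```

```text
t: 15.08
tool_pos: [0.5698, -0.1841, 0.0276]
tcp_rot: [[0.998, 0.056, -0.005], [0.056, -0.998, -0.003], [-0.005, 0.003, -1.0]]
contact_force: [-0.7, -1.0, 6.9]
gripper_width: 0.622
finger_force: 54.5
t: 15.67
tool_pos: [0.5693, -0.1835, 0.2347]
tcp_rot: [[0.998, 0.057, -0.003], [0.057, -0.998, -0.002], [-0.004, 0.002, -1.0]]
contact_force: [0.2, -0.6, -1.9]
gripper_width: 0.621
finger_force: 53.8
shift [-4.930e-02  3.985e-01  3.000e-04] turn [ 0.1 -0.2 -3.3] t 15.67
```

```bash
python3 -m handwheel '[0.8,0,0.04,0.01,0,0,-1,0.8,-0.01,0.08,0.01,0,0,-1,0.8,-0.015,0.12,0.01,0,0,-2,0.8,-0.02,0.16,0.01,0,0,-2,0.8,-0.03,0.2,0.01,0,0,-3,0.8,-0.035,0.24,0.01,0,0,-3,0.8,-0.04,0.28,0.01,0,0,-3,0.8,-0.045,0.32,-0.02,0,0,-3,0.8,-0.049,0.355,-0.05,0,0,-3,0.8,-0.049,0.38,-0.08,0,0,-3,0.8,-0.049,0.395,-0.1,0,0,-3,0.8,-0.049,0.3985,-0.11,0,0,-3]' 50
python3 - <<'E'
from f import *
down([.520,.215],0,.088);print(np.round(manip.get_state()["q"],1))
E
```

```text
t: 16.67
tool_pos: [0.5154, 0.2228, 0.1154]
tcp_rot: [[1.0, 0.014, -0.018], [0.014, -1.0, 0.003], [-0.018, -0.003, -1.0]]
contact_force: [-0.3, 1.1, -2.2]
gripper_width: 0.623
finger_force: 53.6
shift [ 0.0046 -0.0078 -0.0274] turn [-0.2 -1.  -0.8] t 16.67
[-56.8  47.3  55.3 104.2 -47.2  56.1 -69.8]
```

```bash
python3 -m handwheel '[0.8,0.002,-0.002,-0.01,0,0,0,0.8,0.002,-0.002,-0.02,0,0,0,0.8,0.002,-0.002,-0.028,0,0,0,0.8,0.002,-0.002,-0.028,0,0,0]' 50
```

```text
t: 17.0
tool_pos: [0.5212, 0.2119, 0.0916]
tcp_rot: [[1.0, 0.001, -0.011], [0.001, -1.0, -0.001], [-0.011, 0.001, -1.0]]
contact_force: [-0.1, -0.2, -1.5]
gripper_width: 0.62
finger_force: 53.6
```

```bash
python3 -m handwheel '[0.8,0,0,-0.003,0,0,0,0.8,0,0,-0.003,0,0,0,0.3,0,0,-0.003,0,0,0,0.25,0,0,-0.003,0,0,0,0.2,0,0,-0.003,0,0,0,0.2,0,0,-0.003,0,0,0,0.2,0,0,0.02,0,0,0,0.1,0,0,0.06,0,0,0,0,0,0,0.1,0,0,0,0,0,0,0.13,0,0,0,0,0,-0.03,0.145,0,0,0]'
python3 - <<'E'
from f import *
print(np.round(manip.get_state()["q"],1))
o,W=board()
for k in o: down(*k,.17)
pots(.36,.58,.155,.445,.09)
E
```

```text
t: 17.92
tool_pos: [0.5234, 0.1902, 0.2404]
tcp_rot: [[1.0, 0.016, -0.004], [0.016, -1.0, 0.005], [-0.003, -0.005, -1.0]]
contact_force: [0.7, 0.2, -0.5]
gripper_width: 0.997
finger_force: 0.0
[-58.   38.7  62.9  97.6 -37.4  67.6 -74. ]
0 [ 0.6182 -0.2848] ang -0.8 [51. 82.] ztop 0.067
1 [ 0.527 -0.362] ang -22.0 [ 59. 168.] ztop 0.067
2 [ 0.465  -0.1876] ang -1.2 [49. 85.] ztop 0.068
shift [ 0.0941 -0.4624 -0.0734] turn [ 0.1  0.  -0.8] t 17.97
shift [ 0.0029 -0.5395 -0.0734] turn [  0.1   0.  -22.1] t 17.97
shift [-0.0591 -0.3651 -0.0734] turn [ 0.1  0.  -1.2] t 17.97
0 [0.5046 0.2058] ang -49.1 [46. 60.] ztop 0.125
1 [0.4168 0.21  ] ang -3.8 [52. 85.] ztop 0.125
```

```bash
python3 -m handwheel '[0,-0.005,-0.04,0.005,0,0,0,0,-0.01,-0.08,0.005,0,0,0,0,-0.02,-0.12,0.005,0,0,0,0,-0.03,-0.16,0.005,0,0,0,0,-0.04,-0.2,0.005,0,0,0,0,-0.05,-0.24,0.005,0,0,0,0,-0.058,-0.28,0,0,0,0,0,-0.058,-0.32,-0.03,0,0,0,0,-0.058,-0.35,-0.06,0,0,0,0,-0.058,-0.365,-0.09,0,0,0,0,-0.058,-0.365,-0.1,0,0,0,0,-0.058,-0.365,-0.1,0,0,0]' 50
python3 - <<'E'
from f import *
down([.4655,-.1875],0,.028);print(np.round(manip.get_state()["q"],1))
E
```

```text
t: 19.02
tool_pos: [0.4609, -0.1812, 0.1343]
tcp_rot: [[1.0, 0.0, -0.016], [0.0, -1.0, 0.002], [-0.016, -0.002, -1.0]]
contact_force: [0.3, 0.9, -0.0]
gripper_width: 0.998
finger_force: 0.0
shift [ 0.0046 -0.0063 -0.1063] turn [-0.1 -0.9 -0. ] t 19.02
[-13.8  39.1  52.3 113.6 -40.9  49.  -28.6]
```

```bash
python3 -m handwheel '[0,0.003,-0.006,-0.03,0,-0.9,0,0,0.004,-0.006,-0.065,0,-0.9,0,0,0.004,-0.006,-0.09,0,-0.9,0,0,0.004,-0.006,-0.102,0,-0.9,0,0,0.004,-0.006,-0.106,0,-0.9,0,0,0.004,-0.006,-0.106,0,-0.9,0,0.5,0.004,-0.006,-0.106,0,-0.9,0,0.8,0.004,-0.006,-0.106,0,-0.9,0,0.8,0.004,-0.006,-0.106,0,-0.9,0,0.8,0.004,-0.006,-0.106,0,-0.9,0,0.8,0.004,-0.006,-0.106,0,-0.9,0]' 50
python3 -m handwheel '[0.8,0,0,0.02,0,0,0,0.8,0,0,0.05,0,0,0,0.8,0,0,0.09,0,0,0,0.8,0,0,0.13,0,0,0,0.8,0,0,0.16,0,0,0,0.8,0,0,0.19,0,0,0,0.8,0,0,0.205,0,0,0,0.8,0,0,0.205,0,0,0]' 50
python3 - <<'E'
from f import *
down([.520,.300],0,.235)
E
```

```text
t: 19.93
tool_pos: [0.4685, -0.1877, 0.0327]
tcp_rot: [[1.0, 0.005, 0.009], [0.005, -1.0, -0.001], [0.009, 0.001, -1.0]]
contact_force: [-0.1, 0.4, 7.8]
gripper_width: 0.598
finger_force: 53.2
t: 20.6
tool_pos: [0.4688, -0.1886, 0.2398]
tcp_rot: [[1.0, 0.004, 0.014], [0.004, -1.0, -0.003], [0.014, 0.003, -1.0]]
contact_force: [-0.2, 0.0, -1.8]
gripper_width: 0.591
finger_force: 52.8
shift [ 0.0512  0.4886 -0.0048] turn [ 0.2  0.8 -0.3] t 20.6
```

```bash
python3 -m handwheel '[0.8,0,0.04,0.005,0,0,0,0.8,0,0.08,0.005,0,0,0,0.8,0,0.12,0.005,0,0,0,0.8,0,0.16,0.005,0,0,0,0.8,0.005,0.2,0.005,0,0,0,0.8,0.01,0.24,0.005,0,0,0,0.8,0.015,0.28,0.005,0,0,0,0.8,0.025,0.32,0.005,0,0,0,0.8,0.035,0.36,0,0,0,0,0.8,0.045,0.4,-0.01,0,0,0,0.8,0.051,0.44,-0.02,0,0,0,0.8,0.051,0.48,-0.03,0,0,0]' 50
python3 -m handwheel '[0.8,0,0.008,-0.03,0,0,0,0.8,0,0.008,-0.06,0,0,0,0.8,0,0.008,-0.08,0,0,0,0.8,0,0.008,-0.09,0,0,0,0.8,0,0.008,-0.09,0,0,0,0.8,0,0.008,-0.09,0,0,0]' 50
python3 - <<'E'
from f import *
down([.520,.300],0,.093)
E
```

```text
t: 21.6
tool_pos: [0.5184, 0.2943, 0.2042]
tcp_rot: [[1.0, 0.004, 0.005], [0.004, -1.0, -0.001], [0.005, 0.001, -1.0]]
contact_force: [0.1, 0.4, -1.5]
gripper_width: 0.594
finger_force: 52.8
t: 22.1
tool_pos: [0.5184, 0.3, 0.116]
tcp_rot: [[1.0, 0.004, 0.006], [0.004, -1.0, -0.001], [0.006, 0.001, -1.0]]
contact_force: [-0.1, -1.5, -1.5]
gripper_width: 0.598
finger_force: 52.7
shift [ 0.0016  0.     -0.023 ] turn [ 0.   0.3 -0.2] t 22.1
```

```bash
python3 -m handwheel '[0.8,0,0,-0.012,0,0,0,0.8,0,0,-0.02,0,0,0,0.8,0,0,-0.023,0,0,0,0.8,0,0,-0.023,0,0,0,0.3,0,0,-0.023,0,0,0,0.25,0,0,-0.023,0,0,0,0.2,0,0,-0.023,0,0,0,0.2,0,0,-0.023,0,0,0,0.2,0,0,0.01,0,0,0,0.1,0,0,0.05,0,0,0,0,0,0,0.09,0,0,0,0,0,-0.03,0.12,0,0,0]'
python3 - <<'E'
from f import *
print(np.round(manip.get_state()["q"],1))
o,W=board()
down([.6183,-.287],-1,.17)
pots(.36,.58,.155,.445,.09);cv2.imwrite("pics/d3.png",dial())
E
```

```text
t: 23.1
tool_pos: [0.5189, 0.2777, 0.238]
tcp_rot: [[1.0, 0.016, 0.009], [0.016, -1.0, 0.004], [0.009, -0.004, -1.0]]
contact_force: [0.7, 1.1, -0.1]
gripper_width: 1.004
finger_force: 0.0
[-64.4  41.4  62.4  93.3 -39.   69.  -82.6]
0 [ 0.6188 -0.2854] ang -1.9 [51. 83.] ztop 0.067
1 [ 0.5271 -0.3598] ang -22.0 [ 60. 167.] ztop 0.067
shift [ 0.0956 -0.5519 -0.0751] turn [ 0.   1.1 -1. ] t 23.15
0 [0.5239 0.2107] ang 2.3 [88. 52.] ztop 0.123
1 [0.504  0.2989] ang -15.9 [51. 61.] ztop 0.124
2 [0.4167 0.2106] ang -3.7 [54. 84.] ztop 0.124
```

View pics/d3.png

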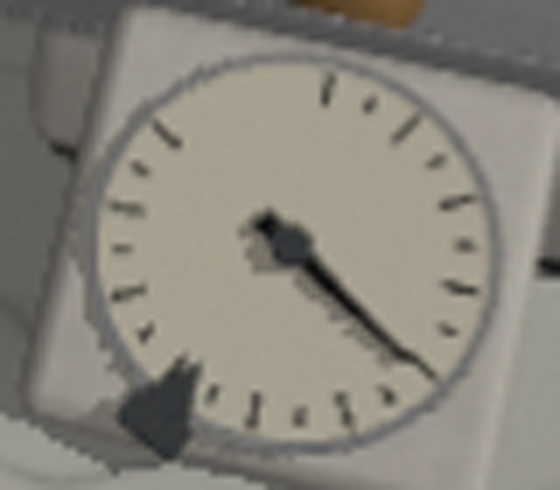

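```bash
python3 -m handwheel '[0,0,-0.04,0.005,0,0,0,0,0,-0.08,0.005,0,0,0,0,0.005,-0.12,0.005,0,0,0,0,0.01,-0.16,0.005,0,0,0,0,0.02,-0.2,0.005,0,0,0,0,0.03,-0.24,0.005,0,0,0,0,0.04,-0.28,0.005,0,0,0,0,0.05,-0.32,0.005,0,0,0,0,0.06,-0.36,0.005,0,0,0,0,0.07,-0.4,0.005,0,0,-1,0,0.08,-0.44,-0.01,0,0.5,-1,0,0.09,-0.48,-0.02,0,1,-1]' 50
python3 -m handwheel '[0,0.004,-0.035,-0.02,0,0,0,0,0.006,-0.07,-0.05,0,0,0,0,0.006,-0.07,-0.08,0,0,0,0,0.006,-0.07,-0.09,0,0,0,0,0.006,-0.07,-0.09,0,0,0]' 50
python3 - <<'E'
from f import *
down([.6185,-.2855],-1,.028);print(np.round(manip.get_state()["q"],1))
E
```

```text
t: 24.25
tool_pos: [0.608, -0.2069, 0.2147]
tcp_rot: [[1.0, -0.012, -0.012], [-0.012, -1.0, 0.002], [-0.012, -0.002, -1.0]]
contact_force: [1.3, 1.5, 0.8]
gripper_width: 1.0
finger_force: 0.0
t: 24.67
tool_pos: [0.612, -0.2735, 0.1213]
tcp_rot: [[1.0, -0.013, -0.019], [-0.013, -1.0, 0.006], [-0.019, -0.006, -1.0]]
contact_force: [0.2, -0.3, -0.1]
gripper_width: 1.001
finger_force: 0.0
shift [ 0.0065 -0.012  -0.0933] turn [-0.4 -1.1 -0.2] t 24.67
[ -2.5  52.6  49.9  84.6 -42.1  64.  -35. ]
```

```bash
python3 -m handwheel '[0,0.005,-0.008,-0.01,0,-1,0,0,0.005,-0.008,-0.03,0,-1,0,0,0.005,-0.008,-0.06,0,-1,0,0,0.005,-0.008,-0.08,0,-1,0,0,0.005,-0.008,-0.092,0,-1,0,0,0.005,-0.008,-0.092,0,-1,0,0.5,0.005,-0.008,-0.092,0,-1,0,0.8,0.005,-0.008,-0.092,0,-1,0,0.8,0.005,-0.008,-0.092,0,-1,0,0.8,0.005,-0.008,-0.092,0,-1,0,0.8,0.005,-0.008,-0.092,0,-1,0]' 50
python3 -m handwheel '[0.8,0,0,0.02,0,0,0,0.8,0,0,0.05,0,0,0,0.8,0,0,0.09,0,0,0,0.8,0,0,0.13,0,0,0,0.8,0,0,0.16,0,0,0,0.8,0,0,0.19,0,0,0,0.8,0,0,0.205,0,0,0,0.8,0,0,0.205,0,0,0]' 50
python3 - <<'E'
from f import *
down([.520,.385],0,.24)
E
```

```text
t: 25.58
tool_pos: [0.6201, -0.2854, 0.037]
tcp_rot: [[1.0, -0.013, 0.01], [-0.013, -1.0, -0.003], [0.01, 0.003, -1.0]]
contact_force: [0.4, 0.2, 4.9]
gripper_width: 0.621
finger_force: 54.8
t: 26.25
tool_pos: [0.6197, -0.2861, 0.2445]
tcp_rot: [[1.0, -0.013, 0.014], [-0.013, -1.0, -0.005], [0.014, 0.005, -1.0]]
contact_force: [0.1, 0.1, -1.4]
gripper_width: 0.617
finger_force: 54.1
shift [-0.0997  0.6711 -0.0045] turn [0.3 0.8 0.7] t 26.25
```

```bash
python3 -m handwheel '[0.8,0,0.04,0,0,0,0,0.8,0,0.08,0,0,0,0,0.8,0,0.12,0,0,0,0,0.8,-0.005,0.16,0,0,0,0,0.8,-0.01,0.2,0,0,0,0,0.8,-0.015,0.24,0,0,0,0,0.8,-0.025,0.28,0,0,0,0.3,0.8,-0.035,0.32,0,0,0,0.7,0.8,-0.045,0.36,0,0,0,0.7,0.8,-0.055,0.4,0,0,0,0.7,0.8,-0.065,0.44,0,0,0,0.7,0.8,-0.075,0.48,0,0,0,0.7]' 50
python3 -m handwheel '[0.8,-0.01,0.04,0,0,0,0,0.8,-0.018,0.08,0,0,0,0,0.8,-0.025,0.12,0,0,0,0,0.8,-0.025,0.16,-0.02,0,0,0,0.8,-0.025,0.185,-0.05,0,0,0,0.8,-0.025,0.191,-0.08,0,0,0,0.8,-0.025,0.191,-0.11,0,0,0,0.8,-0.025,0.191,-0.12,0,0,0,0.8,-0.025,0.191,-0.12,0,0,0]' 50
python3 - <<'E'
from f import *
down([.520,.385],0,.095)
E
```

```text
t: 27.25
tool_pos: [0.5417, 0.198, 0.2377]
tcp_rot: [[1.0, -0.001, 0.003], [-0.001, -1.0, -0.0], [0.003, 0.0, -1.0]]
contact_force: [0.5, 1.1, -1.5]
gripper_width: 0.616
finger_force: 54.0
t: 28.0
tool_pos: [0.5158, 0.3857, 0.1148]
tcp_rot: [[1.0, -0.002, -0.001], [-0.002, -1.0, -0.005], [-0.001, 0.005, -1.0]]
contact_force: [-0.4, -0.1, -0.4]
gripper_width: 0.613
finger_force: 54.0
shift [ 0.0042 -0.0007 -0.0198] turn [ 0.3 -0.1  0.1] t 28.0
```

```bash
python3 -m handwheel '[0.8,0,0,-0.012,0,0,0,0.8,0,0,-0.02,0,0,0,0.8,0,0,-0.022,0,0,0,0.8,0,0,-0.022,0,0,0,0.3,0,0,-0.022,0,0,0,0.25,0,0,-0.022,0,0,0,0.2,0,0,-0.022,0,0,0,0.2,0,0,-0.022,0,0,0,0.2,0,0,0.01,0,0,0,0.1,0,0,0.05,0,0,0,0,0,0,0.09,0,0,0,0,0,-0.03,0.12,0,0,0]'
python3 - <<'E'
from f import *
print(np.round(manip.get_state()["q"],1))
im,d,p=grab("top");W=cloud(d,p);b=im[160:320,340:475]
cv2.imwrite("pics/b4.png",np.vstack([cv2.resize(b,(405,480)),])) 
import f
c=dial();b=cv2.resize(b,(405,480));h=np.zeros((490,965,3),np.uint8);h[:480,:405]=b;h[:,405:]=c;cv2.imwrite("pics/b4.png",cv2.resize(h,(790,401)))
# potatoes by colour + height
hsv=cv2.cvtColor(im,cv2.COLOR_BGR2HSV)
m=(W[...,2]>.03)&(W[...,1]<-.13)&(W[...,0]>.38)&(W[...,0]<.66)&(W[...,1]>-.45)&(hsv[...,2]>75)
n,l,s,cc=cv2.connectedComponentsWithStats(m.astype(np.uint8),connectivity=4)
for i in range(1,n):
    if s[i,4]>60:
        q=W[l==i];print(cc[i].round(1),s[i,4],cv2.minAreaRect((q[:,:2]*1000).astype(np.float32)))
pots(.36,.58,.155,.445,.09)
E
```

```text
t: 29.0
tool_pos: [0.5186, 0.3643, 0.2414]
tcp_rot: [[1.0, 0.011, 0.01], [0.011, -1.0, 0.005], [0.01, -0.005, -1.0]]
contact_force: [-0.3, 2.2, 0.2]
gripper_width: 0.997
finger_force: 0.0
[-68.   44.8  61.2  85.3 -40.3  73.1 -91.7]
[448.4 214.1] 541 ((567.7164916992188, -377.5763244628906), (43.04010009765625, 74.44389343261719), 75.56668090820312)
[435.7 247.7] 604 ((487.8917236328125, -341.3760070800781), (43.18828201293945, 79.06094360351562), 85.86962127685547)
0 [0.5244 0.2107] ang 1.2 [88. 52.] ztop 0.122
1 [0.5146 0.2992] ang 0.5 [51. 82.] ztop 0.122
2 [0.507 0.384] ang -19.3 [58. 54.] ztop 0.122
3 [0.4169 0.2112] ang -4.0 [55. 84.] ztop 0.122
```

View pics/b4.png

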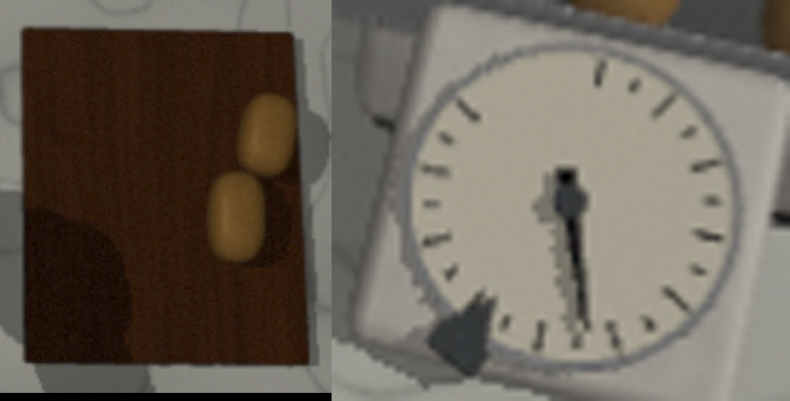

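```bash
python3 -m handwheel '[0,0,-0.04,0.005,0,0,0,0,0,-0.08,0.005,0,0,0,0,0,-0.12,0.005,0,0,0,0,0,-0.16,0.005,0,0,0,0,-0.005,-0.2,0.005,0,0,0,0,-0.005,-0.24,0.005,0,0,0,0,-0.005,-0.28,0.005,0,0,0,0,-0.005,-0.32,0.005,0,0,0,0,-0.01,-0.36,0.005,0,0,-1,0,-0.015,-0.4,0.005,0,0,-2,0,-0.02,-0.44,0.005,0,0,-3,0,-0.025,-0.48,0.005,0,0,-4]' 50
python3 -m handwheel '[0,-0.003,-0.04,0,0,0,0,0,-0.006,-0.08,0,0,0,0,0,-0.006,-0.12,-0.01,0,0,0,0,-0.006,-0.16,-0.03,0,0,0,0,-0.006,-0.195,-0.05,0,0,0,0,-0.006,-0.215,-0.07,0,0,0,0,-0.006,-0.227,-0.09,0,0,0,0,-0.006,-0.227,-0.1,0,0,0,0,-0.006,-0.227,-0.1,0,0,0]' 50
python3 - <<'E'
from f import *
down([.488,-.3435],-4,.030);print(np.round(manip.get_state()["q"],1))
im,d,p=grab("wrist");W=cloud(d,p)
m=(W[...,2]>.03)&(W[...,2]<.09)&(abs(W[...,0]-.488)<.1)&(abs(W[...,1]+.35)<.1)
n,l,s,c=cv2.connectedComponentsWithStats(m.astype(np.uint8))
for i in range(1,n):
    if s[i,4]>200:
        q=W[l==i];print(q.min(0),q.max(0),s[i,4],cv2.minAreaRect((q[:,:2]*1000).astype(np.float32)))
E
```

```text
t: 30.15
tool_pos: [0.4932, -0.1234, 0.2429]
tcp_rot: [[0.998, -0.07, 0.005], [-0.07, -0.998, 0.001], [0.005, -0.001, -1.0]]
contact_force: [1.6, -0.7, 0.1]
gripper_width: 1.0
finger_force: 0.0
t: 30.9
tool_pos: [0.4865, -0.3477, 0.1403]
tcp_rot: [[0.997, -0.071, 0.001], [-0.071, -0.997, 0.005], [0.001, -0.005, -1.0]]
contact_force: [-0.5, 1.0, -0.6]
gripper_width: 1.001
finger_force: 0.0
shift [ 0.0015  0.0042 -0.1103] turn [-0.3  0.1  0.1] t 30.9
[  5.4  45.2  50.3  97.5 -40.7  57.4 -23.5]
[ 0.52852411 -0.40921248  0.04029736] [ 0.5879916  -0.35327539  0.06566597] 7434 ((559.1295776367188, -380.67449951171875), (53.66215896606445, 60.89908218383789), 86.00052642822266)
[ 0.44934505 -0.37206891  0.03370525] [ 0.53349632 -0.32045834  0.06710619] 7694 ((491.4627380371094, -346.4632873535156), (50.640846252441406, 84.10376739501953), 86.65043640136719)
```

```bash
python3 -m handwheel '[0,0.004,0.001,-0.03,0,0,0,0,0.004,0.001,-0.06,0,0,0,0,0.004,0.001,-0.09,0,0,0,0,0.004,0.001,-0.105,0,0,0,0,0.004,0.001,-0.11,0,0,0,0,0.004,0.001,-0.11,0,0,0,0.5,0.004,0.001,-0.11,0,0,0,0.8,0.004,0.001,-0.11,0,0,0,0.8,0.004,0.001,-0.11,0,0,0,0.8,0.004,0.001,-0.11,0,0,0,0.8,0.004,0.001,-0.11,0,0,0]' 50
python3 -m handwheel '[0.8,0,0,0.02,0,0,0,0.8,0,0,0.05,0,0,0,0.8,0,0,0.09,0,0,0,0.8,0,0,0.13,0,0,0,0.8,0,0,0.16,0,0,0,0.8,0,0,0.19,0,0,0,0.8,0,0,0.205,0,0,0,0.8,0,0,0.205,0,0,0]' 50
python3 - <<'E'
from f import *
down([.415,.370],0,.24)
E
```

```text
t: 31.87
tool_pos: [0.4926, -0.3494, 0.0359]
tcp_rot: [[0.997, -0.07, 0.009], [-0.07, -0.998, -0.002], [0.009, 0.001, -1.0]]
contact_force: [-0.4, 1.4, 6.1]
gripper_width: 0.595
finger_force: 53.2
t: 32.53
tool_pos: [0.4925, -0.3509, 0.2434]
tcp_rot: [[0.997, -0.071, 0.013], [-0.071, -0.997, -0.006], [0.013, 0.005, -1.0]]
contact_force: [-0.4, -0.8, -0.8]
gripper_width: 0.597
finger_force: 52.7
shift [-0.0775  0.7209 -0.0034] turn [0.3 0.8 4.1] t 32.53
```

```bash
python3 -m handwheel '[0.8,0,0.04,0,0,0,0,0.8,0,0.08,0,0,0,0.5,0.8,-0.01,0.12,0,0,0,1,0.8,-0.02,0.16,0,0,0,1.5,0.8,-0.03,0.2,0,0,0,2,0.8,-0.04,0.24,0,0,0,2.5,0.8,-0.05,0.28,0,0,0,3,0.8,-0.06,0.32,0,0,0,3.5,0.8,-0.07,0.36,0,0,0,4,0.8,-0.075,0.4,0,0,0,4,0.8,-0.075,0.44,0,0,0,4,0.8,-0.075,0.48,0,0,0,4]' 50
python3 -m handwheel '[0.8,0,0.04,0,0,0,0,0.8,0,0.08,0,0,0,0,0.8,0,0.12,0,0,0,0,0.8,0,0.16,0,0,0,0,0.8,0,0.2,0,0,0,0,0.8,0,0.235,-0.02,0,0,0,0.8,0,0.255,-0.05,0,0,0,0.8,0,0.256,-0.08,0,0,0,0.8,0,0.256,-0.11,0,0,0,0.8,0,0.256,-0.12,0,0,0,0.8,0,0.256,-0.12,0,0,0]' 50
python3 - <<'E'
from f import *
down([.417,.385],0,.0926);print(np.round(manip.get_state()["q"],1))
E
```

```text
t: 33.53
tool_pos: [0.4148, 0.1335, 0.2378]
tcp_rot: [[1.0, -0.001, 0.004], [-0.001, -1.0, 0.0], [0.004, -0.0, -1.0]]
contact_force: [1.4, -0.5, -1.0]
gripper_width: 0.594
finger_force: 52.8
t: 34.45
tool_pos: [0.4142, 0.386, 0.1152]
tcp_rot: [[1.0, -0.002, 0.0], [-0.002, -1.0, -0.005], [0.0, 0.005, -1.0]]
contact_force: [0.4, -0.1, -1.2]
gripper_width: 0.593
finger_force: 52.7
shift [ 0.0028 -0.001  -0.0226] turn [0.3 0.  0.1] t 34.45
[-77.6  48.4  57.4 104.1 -48.8  56.5 -89.3]
```

```bash
python3 -m handwheel '[0.8,0.002,0,-0.012,0,0,0,0.8,0.002,0,-0.02,0,0,0,0.8,0.002,0,-0.024,0,0,0,0.8,0.002,0,-0.024,0,0,0,0.3,0.002,0,-0.024,0,0,0,0.25,0.002,0,-0.024,0,0,0,0.2,0.002,0,-0.024,0,0,0,0.2,0.002,0,-0.024,0,0,0,0.2,0.002,0,0.01,0,0,0,0.1,0.002,0,0.05,0,0,0,0,0.002,0,0.09,0,0,0,0,0.002,-0.02,0.125,0,0,0]'
python3 -m handwheel '[0,0.04,-0.02,0.01,0,0,0,0,0.08,-0.04,0.01,0,0,0,0,0.12,-0.06,0.01,0,0,0,0,0.16,-0.065,0.01,0,0,0,0,0.18,-0.065,0.01,0,0,0,0,0.18,-0.065,0.01,0,0,0,0,0.18,-0.065,0.01,0,0,0,0,0.18,-0.065,0.01,0,0,0,0,0.18,-0.065,0.01,0,0,0]'
python3 - <<'E'
from f import *
im,d,p=grab("wrist");cv2.imwrite("pics/w5.png",cv2.resize(im,(784,588)))
np.savez("w5.npz",im=im,d=d,**{k:np.array(v) for k,v in p.items()})
o=pots(.36,.58,.155,.445,.09)
cv2.imwrite("pics/d5.png",dial())
E
```

```text
t: 35.45
tool_pos: [0.4185, 0.3713, 0.2459]
tcp_rot: [[1.0, 0.006, 0.008], [0.006, -1.0, 0.002], [0.008, -0.002, -1.0]]
contact_force: [-0.3, 1.4, 0.2]
gripper_width: 1.001
finger_force: 0.0
t: 36.2
tool_pos: [0.5975, 0.3035, 0.2539]
tcp_rot: [[1.0, 0.001, 0.005], [0.001, -1.0, 0.001], [0.005, -0.001, -1.0]]
contact_force: [-0.2, 0.4, -0.8]
gripper_width: 1.001
finger_force: 0.0
0 [0.5246 0.211 ] ang 3.4 [88. 53.] ztop 0.12
1 [0.5196 0.3832] ang 1.0 [83. 51.] ztop 0.12
2 [0.5146 0.2995] ang -0.5 [52. 82.] ztop 0.12
3 [0.4152 0.3844] ang 1.0 [51. 87.] ztop 0.12
4 [0.417  0.2099] ang -2.1 [84. 52.] ztop 0.121
```

View pics/w5.png

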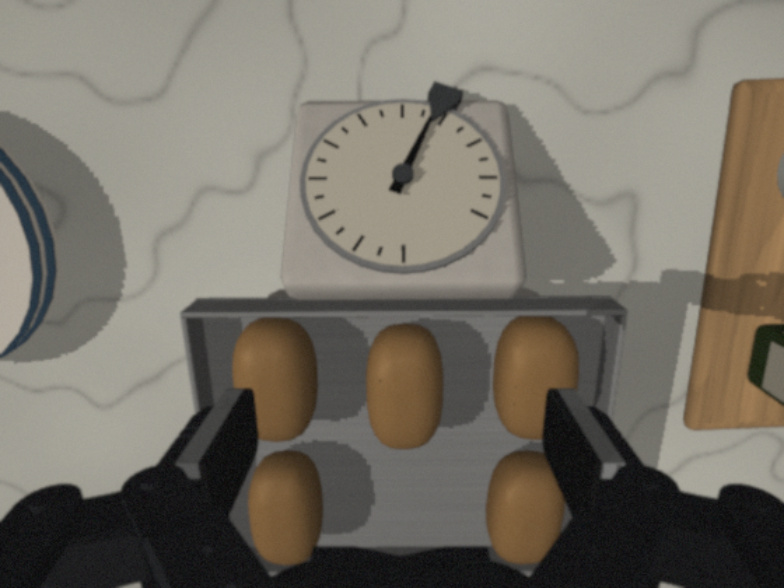

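```bash
python3 -m handwheel '[0,0.01,0,-0.01,0,0,0,0,0.02,-0.005,-0.03,0,0,0,0,0.02,-0.005,-0.05,0,0,0,0,0.02,-0.005,-0.05,0,0,0,0,0.02,-0.005,-0.05,0,0,0,0,0.02,-0.005,-0.05,0,0,0]'
python3 - <<'E'
from f import *
im,d,p=grab("wrist");np.savez("w6.npz",im=im,d=d,**{k:np.array(v) for k,v in p.items()})
cv2.imwrite("pics/w6.png",cv2.resize(im[30:210,190:400],None,fx=3.8,fy=3.3,interpolation=cv2.INTER_CUBIC)[:600,:800])
E
```

```text
t: 36.85
tool_pos: [0.6192, 0.2977, 0.2045]
tcp_rot: [[1.0, -0.0, 0.008], [-0.0, -1.0, -0.0], [0.008, 0.0, -1.0]]
contact_force: [-0.0, 0.1, 0.2]
gripper_width: 0.998
finger_force: 0.0
```

View pics/w6.png

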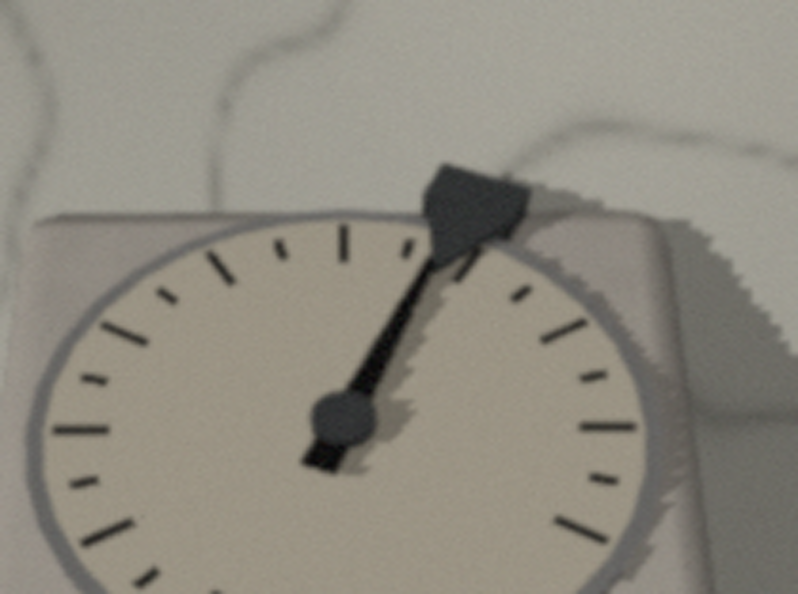

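```bash
python3 - <<'E'
from f import *
from scipy.spatial.transform import Rotation as Ro
L=np.load("w6.npz");p=L;d=L["d"];W=cloud(d,p)
# crop px->native
nat=lambda x,y:(190+x/3.8,30+y/3.3)
pts=[(250,330),(400,310),(450,430),(200,430),(150,380),(500,400),(550,450),(250,500),(450,520),(200,300),(480,330)]
Q=[]
for x,y in pts:
    u,v=map(int,nat(x,y));Q.append(W[v-3:v+4,u-3:u+4].reshape(-1,3))
Q=np.vstack(Q);Q=Q[~np.isnan(Q[:,0])];c=Q.mean(0);n=np.linalg.svd(Q-c)[2][2];n*=np.sign(n[2])
print("normal",n.round(3),np.degrees(np.arccos(n[2])).round(1),"rms",((Q-c)@n).std(), "c",c)
R=cv2.Rodrigues(p["rvec"])[0];C=-R.T@p["tvec"].ravel();print("cam",C,"axis",R[2])
def ray(uv,off):
    e=world([uv],1.,p)[0]-C;t=((c-C)@n+off)/(e@n);return C+t*e
hub=ray(nat(343,420),.004);print("hub",hub)
s=manip.get_state();T=np.array(s["tcp_rot"]);P=np.array(s["tool_pos"])
ct=T.T@(C-P);at=T.T@R[2];print("cam in tool",ct,at)
# want camera axis=-n, distance .16, rotation about y
nn=np.array([n[0],0,n[2]]);nn/=np.linalg.norm(nn)
for frac in (1,.6):
    a0=np.arctan2(-R[2][0],-R[2][2]);a1=np.arctan2(nn[0],nn[2]);th=(a1-a0)*frac
    Rr=Ro.from_rotvec([0,th,0]).as_matrix();ax=Rr@R[2];Cn=hub-ax*.2
    Pn=Cn-Rr@T@ct;print("turn deg",np.degrees(th),"shift",Pn-P,"TCP",Pn,"tool z",Rr@T[:,2])
E
```

```text
normal [0.629 0.011 0.778] 39.0 rms 0.0011621158144904948 c [0.65739264 0.30070401 0.05502991]
cam [0.69834056 0.29778096 0.34700258] axis [-3.04224002e-01  3.70478984e-04 -9.52600451e-01]
hub [0.6526374  0.30203684 0.06400032]
cam in tool [ 0.08016343 -0.00023103 -0.14122724] [-3.12297409e-01 -4.30691187e-05  9.49984382e-01]
turn deg 21.24311041561927 shift [ 0.03398809  0.00418178 -0.08922132] TCP [0.6533666  0.30178701 0.11587874] tool z [-3.54402947e-01  2.80052788e-04 -9.35092762e-01]
turn deg 12.745866249371561 shift [ 0.02631443  0.00418178 -0.08968304] TCP [0.64569294 0.30178701 0.11541702] tool z [-2.12341627e-01  2.80052788e-04 -9.77195454e-01]
```

```bash
python3 -m handwheel '[0,0.03,0,0.0,0,6,0,0,0.05,0.002,-0.01,0,12,0,0,0.072,0.004,-0.02,0,18,0,0,0.072,0.004,-0.035,0,21.2,0,0,0.072,0.004,-0.043,0,21.2,0,0,0.072,0.004,-0.043,0,21.2,0,0,0.072,0.004,-0.043,0,21.2,0]'
python3 - <<'E'
from f import *
im,d,p=grab("wrist");np.savez("w7.npz",im=im,d=d,**{k:np.array(v) for k,v in p.items()})
hub=proj([[.6526,.302,.064]],p)[0];print(hub)
u,v=hub.astype(int);x0=u-85;y0=max(v-115,0);print(x0,y0)
cv2.imwrite("pics/w7.png",cv2.resize(im[y0:y0+128,x0:x0+170],None,fx=4.7,fy=4.7,interpolation=cv2.INTER_CUBIC))
E
```

```text
t: 37.48
tool_pos: [0.6906, 0.3015, 0.1616]
tcp_rot: [[0.935, -0.0, -0.355], [-0.001, -1.0, -0.0], [-0.355, 0.001, -0.935]]
contact_force: [-0.4, 0.2, 1.4]
gripper_width: 1.004
finger_force: 0.0
[284.98297087 211.24788593]
199 96
```

View pics/w7.png

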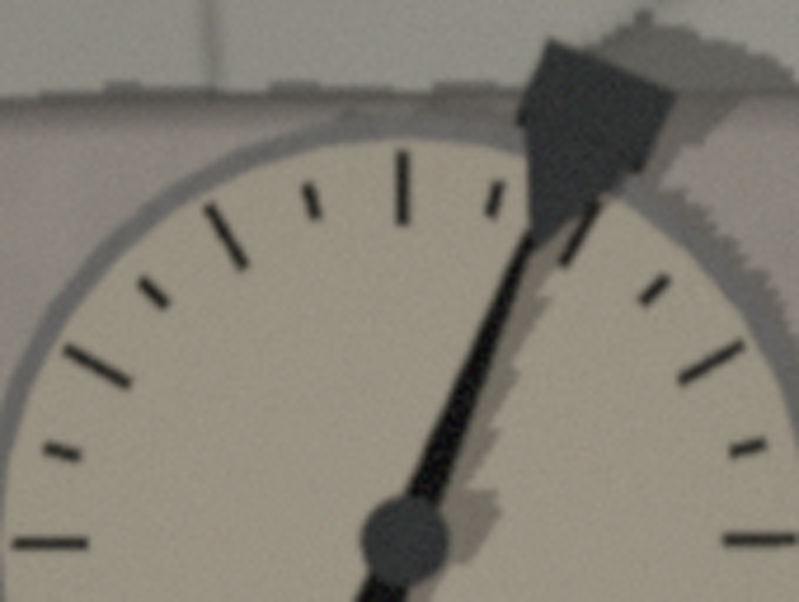

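```bash
python3 - <<'E'
from f import *
ims=[];
for i in range(8):
    im,d,p=grab("wrist");ims.append(im.astype(float))
A=np.mean(ims,0);np.savez("w8.npz",im=A,d=d,**{k:np.array(v) for k,v in p.items()})
R=cv2.Rodrigues(np.array(p["rvec"],float))[0];C=-R.T@np.array(p["tvec"]).ravel()
# rectify: dial plane coords. axes: ex up-slope? n from fit w/ y symmetric
n=np.array([.629,0,.778]);n/=np.linalg.norm(n);ey=np.array([0,1.,0]);ex=np.cross(ey,n) # ex ~ +x downslope
c=np.array([.6526,.302,.064]);S=8000 # px/m
def img(off):
    a,b=np.meshgrid((np.arange(1000)-500)/S,(np.arange(1000)-500)/S)
    # up in picture = downslope(+x), right = -y
    X=c+off*n+(-b)[...,None]*ex+(-a)[...,None]*ey
    uv=proj(X.reshape(-1,3),p).reshape(1000,1000,2).astype(np.float32)
    return cv2.remap(A.astype(np.float32),uv[...,0],uv[...,1],cv2.INTER_CUBIC)
I=img(0);g=I.max(2);cv2.imwrite("rect.png",I)
print("ex",ex)
# hub: grey disc; ring fit by outer rim not needed. dark mask
print("min",g.min(),"hub val",I[500,500],"paper",I[600,400],"marker?",I[80:130:10,650])
# tick based centre: ticks dark
m=(g<70).astype(np.uint8);nn,l,s,cc=cv2.connectedComponentsWithStats(m)
for i in range(1,nn):
    if s[i,4]>300: print(i,s[i],cc[i].round(1))
E
```

```text
ex [ 0.77764042  0.         -0.62870929]
min 14.0873 hub val [52.064903 51.123528 49.325966] paper [131.8551  146.38977 153.26418] marker? [[119.15367  131.81248  138.36841 ]
 [120.62994  133.91     139.64815 ]
 [117.75096  130.96336  136.28282 ]
 [ 87.49855   97.65689  102.108406]
 [ 48.830204  54.08655   56.290993]]
1 [  441     0   372   597 34478] [601.  282.5]
2 [498  14   9  80 633] [502.   53.8]
8 [848 248  71  45 703] [882.6 270. ]
16 [904 486  81   7 542] [943.2 489. ]
17 [ 26 490  77   7 463] [ 63.3 492.6]
20 [853 689  69  41 365] [887.2 709.2]
21 [ 90 692  68  43 677] [123.2 713. ]
23 [263 839  44  71 760] [284.6 874.7]
24 [501 893  10  80 688] [505.8 933.1][ WARN:0@7.637] global loadsave.cpp:1063 imwrite_ Unsupported depth image for selected encoder is fallbacked to CV_8U.
```

```bash
python3 - <<'E'
import cv2,numpy as np
I=cv2.imread("rect.png").astype(float);g=I.max(2)
ticks={"6":(502,53.8),"8":(882.6,270),"9":(943.2,489),"3":(63.3,492.6),"4":(123.2,713),"0":(505.8,933.1),"1":(284.6,874.7)}
# pointer: darkness by radius -> angle of weighted centre, centre = tick centre; hub centre: grey disc
for c in ((503.6,492.3),):
  def polar(r,a): 
    x=c[0]+r*np.sin(np.radians(a));y=c[1]-r*np.cos(np.radians(a));return cv2.remap(g.astype(np.float32),np.float32([x]),np.float32([y]),cv2.INTER_LINEAR)[0]
  a=np.arange(-10,60,.1)
  for r in range(60,600,15):
    v=polar(np.full_like(a,r),a);t=[]
    for th in(32,42,70):
      k=np.where(v<th)[0];t.append("-" if len(k)==0 else "%.1f..%.1f mid %.2f"%(a[k[0]],a[k[-1]],a[k].mean()))
    print(r,t,round(v.min()))
  a=np.arange(170,240,.1)
  for r in(50,60,70):
    v=polar(np.full_like(a,r),a);k=np.where(v<32)[0];print("tail",r,a[k].mean()-180 if len(k) else None)
cv2.imwrite("pics/rz.png",cv2.resize(I[0:330,500:830],None,fx=1.8,fy=1.8))
E
```

```text
60 ['-', '5.9..37.5 mid 21.70', '1.0..44.9 mid 22.95'] 34
75 ['10.1..34.5 mid 22.30', '8.6..35.9 mid 22.25', '5.9..39.4 mid 22.65'] 17
90 ['12.3..32.0 mid 22.15', '11.4..33.0 mid 22.20', '9.1..36.2 mid 22.65'] 18
105 ['14.4..30.3 mid 22.35', '13.5..31.3 mid 22.40', '11.2..33.7 mid 22.45'] 17
120 ['15.3..28.9 mid 22.10', '14.5..29.8 mid 22.15', '12.9..31.9 mid 22.40'] 17
135 ['16.5..27.9 mid 22.20', '15.9..28.8 mid 22.35', '14.4..30.4 mid 22.40'] 17
150 ['17.4..27.0 mid 22.20', '16.8..27.8 mid 22.30', '15.4..29.4 mid 22.40'] 18
165 ['18.0..26.3 mid 22.15', '17.5..27.1 mid 22.30', '16.3..28.5 mid 22.40'] 15
180 ['18.4..25.8 mid 22.10', '18.0..26.4 mid 22.20', '17.0..27.8 mid 22.40'] 14
195 ['19.2..25.2 mid 22.20', '18.5..25.7 mid 22.10', '17.6..27.2 mid 22.40'] 19
210 ['19.3..24.9 mid 22.10', '18.9..25.5 mid 22.20', '18.1..26.7 mid 22.40'] 18
225 ['19.8..24.6 mid 22.20', '19.4..25.0 mid 22.20', '18.6..26.2 mid 22.40'] 17
240 ['20.1..24.3 mid 22.20', '19.7..24.8 mid 22.25', '18.9..25.8 mid 22.35'] 18
255 ['20.4..24.0 mid 22.20', '20.0..24.5 mid 22.25', '19.3..25.4 mid 22.35'] 18
270 ['2
[... 1122 characters left out ...]
-0.00', '-5.4..29.5 mid 12.17'] 0
510 ['-10.0..14.8 mid 2.40', '-10.0..14.8 mid 2.40', '-10.0..30.5 mid 9.89'] 0
525 ['-10.0..20.2 mid 5.10', '-10.0..20.2 mid 5.10', '-10.0..31.0 mid 10.50'] 0
540 ['-10.0..24.1 mid 7.05', '-10.0..24.2 mid 7.10', '-10.0..32.2 mid 11.10'] 0
555 ['-10.0..27.4 mid 8.70', '-10.0..27.4 mid 8.70', '-10.0..32.6 mid 11.30'] 0
570 ['-10.0..30.2 mid 10.10', '-10.0..30.2 mid 10.10', '-10.0..32.2 mid 11.10'] 0
585 ['-10.0..59.9 mid 13.29', '-10.0..59.9 mid 13.39', '-10.0..59.9 mid 13.43'] 0
tail 50 None
tail 60 22.299999999998164
tail 70 22.39999999999816[ WARN:0@0.234] global loadsave.cpp:1063 imwrite_ Unsupported depth image for selected encoder is fallbacked to CV_8U.
```

View pics/rz.png

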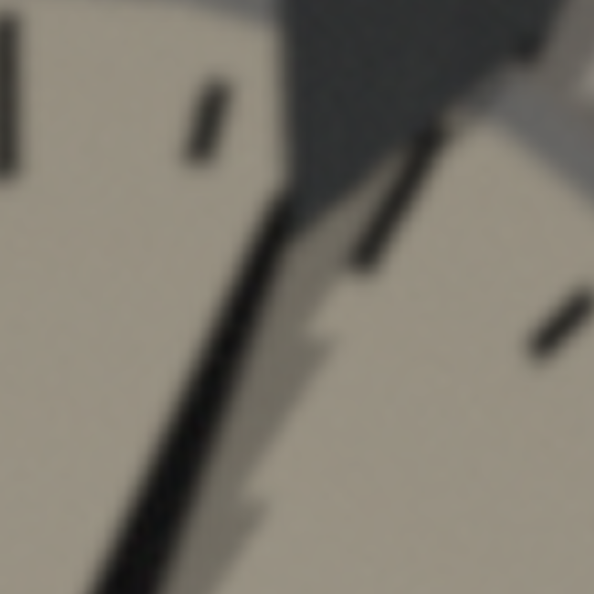

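```bash
python3 - <<'E'
from f import *
im,d,p=grab("top");W=cloud(d,p)
m=(W[...,2]>.03)&(W[...,1]<-.13)&(W[...,0]>.38)&(W[...,0]<.66)&(W[...,1]>-.45)
m=cv2.morphologyEx(m.astype(np.uint8),cv2.MORPH_OPEN,np.ones((5,5),np.uint8))
n,l,s,cc=cv2.connectedComponentsWithStats(m)
for i in range(1,n):
    if s[i,4]>60:
        q=W[l==i];r=cv2.minAreaRect((q[:,:2]*1000).astype(np.float32));print(cc[i].round(1),s[i,4],r)
down([.566,-.379],-8,.14)
E
```

```text
[448.6 214.5] 675 ((568.2117919921875, -381.03057861328125), (50.517333984375, 79.32827758789062), 77.26471710205078)
shift [-0.1245 -0.6807 -0.0216] turn [ -1.5 -20.8  -7.9] t 37.98
```

```bash
python3 -m handwheel '[0,-0.01,0,0.03,0,-6,0,0,-0.02,-0.02,0.06,0,-12,0,0,-0.04,-0.05,0.08,0,-18,0,0,-0.06,-0.09,0.08,-1,-20.8,0,0,-0.07,-0.13,0.08,-1,-20.8,0,0,-0.08,-0.17,0.08,-1,-20.8,-1,0,-0.09,-0.21,0.08,-1,-20.8,-2,0,-0.1,-0.25,0.08,-1,-20.8,-3,0,-0.11,-0.29,0.08,-1.5,-20.8,-4,0,-0.12,-0.33,0.08,-1.5,-20.8,-5,0,-0.124,-0.37,0.08,-1.5,-20.8,-7,0,-0.124,-0.41,0.08,-1.5,-20.8,-8]' 50
python3 -m handwheel '[0,0,-0.04,0,0,0,0,0,0,-0.08,0,0,0,0,0,0,-0.12,0,0,0,0,0,0,-0.16,0,0,0,0,0,0,-0.2,-0.01,0,0,0,0,0,-0.235,-0.03,0,0,0,0,0,-0.26,-0.06,0,0,0,0,0,-0.27,-0.09,0,0,0,0,0,-0.27,-0.1,0,0,0,0,0,-0.27,-0.1,0,0,0]' 50
python3 - <<'E'
from f import *
im,d,p=grab("wrist");W=cloud(d,p)
m=(W[...,2]>.03)&(W[...,2]<.09)&(abs(W[...,0]-.567)<.1)&(abs(W[...,1]+.38)<.1)
n,l,s,c=cv2.connectedComponentsWithStats(m.astype(np.uint8))
for i in range(1,n):
    if s[i,4]>200:
        q=W[l==i];print(q.min(0),q.max(0),s[i,4],cv2.minAreaRect((q[:,:2]*1000).astype(np.float32)))
down([.567,-.380],-9,.030);print(np.round(manip.get_state()["q"],1))
E
```

```text
t: 38.98
tool_pos: [0.5653, -0.1083, 0.2411]
tcp_rot: [[0.99, -0.143, -0.0], [-0.143, -0.99, 0.001], [-0.001, -0.001, -1.0]]
contact_force: [1.0, -0.7, 0.4]
gripper_width: 1.0
finger_force: 0.0
t: 39.82
tool_pos: [0.5653, -0.3753, 0.1372]
tcp_rot: [[0.99, -0.143, -0.005], [-0.143, -0.99, 0.005], [-0.006, -0.004, -1.0]]
contact_force: [-0.4, 1.2, -0.5]
gripper_width: 1.0
finger_force: 0.0
[ 0.53169411 -0.40930716  0.03212615] [ 0.61003361 -0.35437165  0.06492725] 7341 ((570.92431640625, -382.08575439453125), (51.21800994873047, 78.27555084228516), 79.89486694335938)
shift [ 0.0002 -0.0046 -0.1098] turn [-0.1 -0.1 -0.9] t 39.87
[  7.   51.8  50.6  82.8 -42.   65.5 -33.5]
```

```bash
python3 -m handwheel '[0,0.004,-0.005,-0.03,0,0,-1,0,0.004,-0.005,-0.06,0,0,-1,0,0.004,-0.005,-0.09,0,0,-1,0,0.004,-0.005,-0.105,0,0,-1,0,0.004,-0.005,-0.11,0,0,-1,0,0.004,-0.005,-0.11,0,0,-1,0.5,0.004,-0.005,-0.11,0,0,-1,0.8,0.004,-0.005,-0.11,0,0,-1,0.8,0.004,-0.005,-0.11,0,0,-1,0.8,0.004,-0.005,-0.11,0,0,-1,0.8,0.004,-0.005,-0.11,0,0,-1]' 50
python3 -m handwheel '[0.8,0,0,0.02,0,0,0,0.8,0,0,0.05,0,0,0,0.8,0,0,0.09,0,0,0,0.8,0,0,0.13,0,0,0,0.8,0,0,0.16,0,0,0,0.8,0,0,0.19,0,0,0,0.8,0,0,0.205,0,0,0,0.8,0,0,0.205,0,0,0]' 50
python3 - <<'E'
from f import *
down([.416,.297],0,.24)
E
```

```text
t: 40.78
tool_pos: [0.5719, -0.3833, 0.0337]
tcp_rot: [[0.987, -0.159, 0.003], [-0.159, -0.987, -0.003], [0.004, 0.003, -1.0]]
contact_force: [-0.5, 0.8, 6.1]
gripper_width: 0.598
finger_force: 51.9
t: 41.45
tool_pos: [0.5714, -0.3842, 0.2414]
tcp_rot: [[0.987, -0.159, 0.007], [-0.159, -0.987, -0.007], [0.008, 0.006, -1.0]]
contact_force: [0.5, -0.3, -0.8]
gripper_width: 0.599
finger_force: 51.8
shift [-0.1554  0.6812 -0.0014] turn [0.4 0.4 9.1] t 41.45
```

```bash
python3 -m handwheel '[0.8,-0.01,0.04,0,0,0,1,0.8,-0.02,0.08,0,0,0,2,0.8,-0.03,0.12,0,0,0,3,0.8,-0.05,0.155,0,0,0,4,0.8,-0.07,0.19,0,0,0,5,0.8,-0.09,0.225,0,0,0,6,0.8,-0.11,0.26,0,0,0,7,0.8,-0.13,0.295,0,0,0,8,0.8,-0.145,0.33,0,0,0,9,0.8,-0.155,0.37,0,0,0,9,0.8,-0.155,0.41,0,0,0,9,0.8,-0.155,0.45,0,0,0,9]' 50
python3 -m handwheel '[0.8,0,0.04,0,0,0,0,0.8,0,0.08,0,0,0,0,0.8,0,0.12,0,0,0,0,0.8,0,0.16,0,0,0,0,0.8,0,0.2,-0.02,0,0,0,0.8,0,0.229,-0.05,0,0,0,0.8,0,0.229,-0.08,0,0,0,0.8,0,0.229,-0.11,0,0,0,0.8,0,0.229,-0.12,0,0,0,0.8,0,0.229,-0.12,0,0,0]' 50
python3 - <<'E'
from f import *
down([.416,.297],0,.0886)
E
```

```text
t: 42.45
tool_pos: [0.4136, 0.07, 0.235]
tcp_rot: [[1.0, -0.003, -0.002], [-0.003, -1.0, 0.001], [-0.002, -0.001, -1.0]]
contact_force: [1.2, -0.4, -2.3]
gripper_width: 0.604
finger_force: 51.8
t: 43.28
tool_pos: [0.4133, 0.2958, 0.1129]
tcp_rot: [[1.0, -0.003, -0.006], [-0.003, -1.0, -0.005], [-0.006, 0.005, -1.0]]
contact_force: [-0.8, -0.2, -0.6]
gripper_width: 0.597
finger_force: 51.8
shift [ 0.0027  0.0012 -0.0243] turn [ 0.3 -0.3  0.2] t 43.28
```

```bash
python3 -m handwheel '[0.8,0,0.001,-0.012,0,0,0,0.8,0,0.001,-0.02,0,0,0,0.8,0,0.001,-0.024,0,0,0,0.8,0,0.001,-0.025,0,0,0,0.3,0,0.001,-0.025,0,0,0,0.25,0,0.001,-0.025,0,0,0,0.2,0,0.001,-0.025,0,0,0,0.2,0,0.001,-0.025,0,0,0,0.2,0,0.001,0.01,0,0,0,0.15,0,0.001,0.05,0,0,0,0,0,0.001,0.1,0,0,0,0,0,-0.03,0.14,0,0,0]'
python3 -m handwheel '[0,0,-0.04,0.02,0,0,0,0,0,-0.08,0.03,0,0,0,0,0,-0.12,0.03,0,0,0,0,0,-0.15,0.03,0,0,0,0,0,-0.15,0.03,0,0,0,0,0,-0.15,0.03,0,0,0,0,0,-0.15,0.03,0,0,0,0,0,-0.15,0.03,0,0,0,0,0,-0.15,0.03,0,0,0]'
python3 - <<'E'
from f import *
pots(.36,.58,.155,.445,.09);o=board()
im,d,p=grab("top");W=cloud(d,p)
for nm,c,z in(("bottle",(.504,-.0153),.165),("salt",(.65,-.012),.05),("mill",(.80,-.025),.12)):
    m=(abs(W[...,0]-c[0])<.05)&(abs(W[...,1]-c[1])<.05)&(W[...,2]>z)&(W[...,2]<.2);print(nm,W[m].mean(0).round(3),m.sum())
im,d,p=grab("scene");c=im[225:295,340:420]
# pointer/marker angle from scene: dark pixels by angle about the hub
hub=np.array([340+290/7,225+243/7]);A=np.array([327-290,88-243])/7;B=np.array([460-290,288-243])/7
for deg in range(180,300,4):
    t=np.radians(deg);v=[im[tuple((hub+f*(A*np.cos(t)+B*np.sin(t))).round().astype(int)[::-1])].max() for f in(.4,.5,.6,.7)]
    print(deg,int(np.mean(v)),end="; ")
E
```

```text
t: 44.28
tool_pos: [0.416, 0.2796, 0.2447]
tcp_rot: [[1.0, 0.005, 0.002], [0.005, -1.0, 0.001], [0.002, -0.001, -1.0]]
contact_force: [0.5, 0.9, 1.1]
gripper_width: 0.999
finger_force: 0.0
t: 45.03
tool_pos: [0.4157, 0.1269, 0.2722]
tcp_rot: [[1.0, 0.0, -0.001], [0.0, -1.0, -0.001], [-0.001, 0.001, -1.0]]
contact_force: [1.0, 0.9, 0.1]
gripper_width: 1.001
finger_force: 0.0
0 [0.5362 0.2118] ang 26.7 [54. 65.] ztop 0.119
1 [0.5201 0.3834] ang -0.9 [81. 53.] ztop 0.119
2 [0.5197 0.2983] ang -21.1 [46. 74.] ztop 0.119
3 [0.4152 0.3852] ang 0.8 [87. 50.] ztop 0.119
bottle [ 0.504 -0.013  0.18 ] 140
salt [ 0.653 -0.011  0.059] 711
mill [ 0.799 -0.024  0.143] 352
180 164; 184 164; 188 163; 192 164; 196 164; 200 164; 204 164; 208 164; 212 164; 216 164; 220 164; 224 161; 228 161; 232 117; 236 49; 240 64; 244 133; 248 148; 252 164; 256 164; 260 164; 264 164; 268 165; 272 165; 276 164; 280 164; 284 164; 288 164; 292 164; 296 165;
```

```bash
python3 -c "
from bench import manip;print(manip.finish_job())"
```

```text
the job is handed in; nothing more can be done
None
```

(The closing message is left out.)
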